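# Free the ratchet pawl of a bench press with a rod and lower its plate

## Robot

A 7-joint arm with a two-finger parallel gripper is mounted at the origin on the work surface. World frame = base frame: x ahead of the robot, y to its left, z up, the work surface at z = 0. Lengths are in m, angles in rad, forces in N, time in s.
With the tool pointing down it reaches from about 0.4 to 0.875 m from the base axis. Payload 4.4 kg.
Tool frame: the origin (TCP) lies at the very end of the fingers, on their centre line; the grasp point (between the pads) lies 19 mm behind it; z points along the fingers, y is the direction in which the jaws open and shut (so a half turn about z gives the same grasp; the last joint's range is limited). The gripper opens to 85 mm and grips with 20 to 120 N. Pads are 22 mm wide; open, the fingers measure 114 mm over their backs; the gripper's body (76 mm by 85 mm) begins 54 mm behind the grasp point. The pads swing forward as they close: fully open they stand 13 mm farther back than shut.
Start: joints at [-1.21, 0.628, 0.038, 1.517, -0.027, 0.996, -0.02], TCP at [0.269, 0.592, 0.231] pointing down, gripper open.
Joint ranges: [-3.06, 3.06], [-0.37, 2.12], [-1.25, 1.32], [0.18, 2.47], [-1.1, 4.24], [0.23, 1.98], [-2.94, 2.94]. Speed limits (rad/s): [2.57, 2.57, 3.14, 3.14, 3.14, 3.14, 3.14].

## Interface

Orientations are given as [roll, pitch, yaw] about the fixed x, y, z axes, in that order (R = Rz(yaw) Ry(pitch) Rx(roll)).
In Python, from station import arm, optics gives the robot as it stands.
- The arm moves only by the shell command python3 -m pendant 'ROWS' [FORCE]. ROWS is JSON, a list of rows, each a list of 7 numbers: the shift along the tool's x, y, z in mm, then the turn, a rotation vector about the tool's x, y, z in rad, then the opening, from 0 (shut) to 1 (fully open). In form: [[tx, ty, tz, rx, ry, rz, hand], ...]. A call has 1 to 5 rows; each row shifts and turns the pose as measured when the row begins, along the tool's axes as they then stand; what a row does not reach is not made up. A row lasts 1/8 s, in which the tool goes at most 62.5 mm and 10.7 degrees, less where a joint would pass 70% of its speed; a pose out of reach is approached as far as the arm can. A call with a gripper value outside its range is refused whole. The fingers move at their own pace and stop on an object; FORCE is the grip in N (left out, the last holds). Time passes only in rows, so rows that do not move let the fingers close. It gives the time, the measured TCP pose, the force and the opening at its end, in the units of the state.
- arm.state(): the state, without advancing time (a new reading comes with each control period).
- optics.get_image(name): name is "scene" or "top" or "wrist"; returns a dict with "image" (384x512x3 uint8, red, green, blue), "fx", "fy", "cx", "cy" (pixels), "R" (3x3) and "t" (3): a world point X has camera coordinates R X + t. Camera axes: x right, y down, z forward; pixel columns grow to the right and rows downward; lengths in m; the calibration is good to about 2 mm. A picture is of the moment at which its call begins. There is no depth.
- arm.job_done(): hands the job in, once; it reports no verdict.
Trained networks look in a picture, given as the dict that the camera call returned (one of the last four; its "shot" number tells which), for a name from the list of things; names that differ only in an ending like _2 or _b are one class to them, and where a whole thing is asked for, a point or a joint stands for the part that bears it (a point fixed in the world has none). Each returns a list of dicts, best first, with "conf" (0 to 1); they miss things now and then, are a little off and sometimes report something else, mostly with a low value. They report only what shows in the picture. A call takes as long as a camera call. They do not tell look-alikes from the thing itself.
- optics.look_for(picture, target): "uv" ([column, row] in pixels, amid what is visible of it).
- optics.landmark_of(picture, target): "uv" ([column, row] in pixels: a listed point, or the origin of a listed thing).
The state is a dict: "time": time; "joint_pos": joint angles; "joint_velocities": joint speeds; "effort": joint torques, N m; "tool_pos": TCP position; "tool_rot": TCP orientation; "ft_force": force on the tool from outside, world axes, zero at the start; "ft_torque": the same for the moment, N m; "opening": finger opening in m.
Only numpy, scipy, OpenCV 4.12 (cv2) and the standard library are available. Lean on these libraries where they do the work, as an engineer would, in place of code of your own. Each camera call takes 0.05 s, during which the arm holds its last target.

## Task

The raised plate of the bench press is caught by a ratchet pawl that sits under a clear guard. Take the steel rod from its rest, reach in below the guard, flick the pawl up with the rod and right over until it lies back on its stop, and lay the rod back on its rest; then lower the plate gently by its wooden knob until it sits on the wooden block. Keep the fingers off the pawl, leave the block in its place and do not disturb the tub, bottle and tin.

Things in the scene. Friction and masses are not known exactly. Their poses are not given: they have to be found in the camera images.
- press: Bench press, fixed. Origin: underside of its green base plate (20 mm thick, x -120..120, y -130..170). x points from its front (robot side) to its back, y to its left, z up; all (x, y, z) mm given for the press are in this frame. Two round steel columns with a yoke, x 60..90, y -105..5, up to z 260. A ram slides on them; a notched bar on the ram's left is caught by the pawl.
- guard_front (a point): Middle of the lower front edge of the clear flat guard over the pawl: (-70, 92.5, 195). Guard: 5 mm thick, underside z 195, x -70..48, y 30..155, on two 10 mm posts at (-60, 147) and (38, 147). The way in below it is from the front, along x; it is too deep for an upright gripper holding the rod, so the hand must lean back, its body staying in front of the guard's edge.
- pawl_pivot (a point): Middle of the pawl's hinge axis, at (30, 70, 85); the axis runs along the press x. This point has the press's axes. The pawl is a flat steel bar 9 mm thick, 16 mm wide (x 22..38), 88 mm long, 80 g. Two bracket cheeks hold it: x 14..46, y 58..82, up to z 95.
- pawl_nose (a point): Round nose of the pawl, 8 mm thick, 84 mm from the hinge axis; engaged it lies at (30, 16, 149). The notched bar beside it (x 18..42, y -6..12) has three slanting teeth, 34 mm apart, reaching out to y 24; they move with the ram.
- pawl (a joint): Pawl angle, rad. 0: engaged, leaning 40 deg from upright to the right (-y) into the teeth, kept there by its weight; it cannot go lower and stops a tooth coming down on its nose. It turns up and over to the left (+y); past 0.70 (upright) it falls by its own weight to its stop at 1.745 and stays there.
- rod_way (a point): Point at (30, 37, 103) under the engaged pawl, 33 mm right of and 18 mm above the hinge axis; press axes. A rod whose axis lies along x through here clears pawl, teeth and cheeks by 4 mm or more. Swung from here round the hinge axis (37 mm radius), up and to the left by some 70 deg, the rod carries the pawl over.
- ram (a joint): Height of ram and plate above their lowered place, m. 0: the plate rests on the block; start 0.054 to 0.068. A friction brake holds the ram at any height (its weight is about 8 N; pushing it down takes about 7 N, pulling it up 25 N). With the pawl engaged it stops at about 0.05.
- knob (a point): Middle (halfway up) of the turned wooden knob on top of the ram, 36 mm across, 34 mm tall, at (0, -50, 150 + ram height); free above. The steel plate at the ram's foot is 100 x 100 mm, centred under the knob.
- block_center (a point): Middle of the loose wooden block, 70 x 60 x 30 mm, lying on the base plate under the press plate.
- rest: Wooden rod rest, fixed to the bench: foot 160 x 50 x 10 mm, origin at the middle of its underside, x along the rod. Two V forks, each 8 mm thick, at x = +-68 mm, their tops at z 55 mm, 30 mm wide over the V; the rod lying in them has its axis at z = 50 mm, between the forks nothing is below it but the foot.
- rod_center (a point): Middle of the plain round steel rod, 10 mm diameter, 150 mm long, 90 g, both ends alike. Its x axis runs along the rod.
- tub_center (a point): Middle of a closed white plastic tub, 84 mm across, 60 mm tall (bystander).
- glue_center (a point): Middle of a small blue bottle with white cap, 44 mm across, 90 mm tall (bystander).
- tin_center (a point): Middle of a plain metal tin, 56 mm across, 70 mm tall (bystander).
Not all that is in view belongs to the job. What is meant by the part that bears block_center is not red, and is the smaller of those in its own colour.

How it is judged:
On the way, in this order (a step that is already met when the one before it is completed fails the run):
1. the pawl is thrown over onto its stop while the fingers hold the rod and the plate is still up (value of joint pawl above 1.5 rad and value of joint ram above 0.03 m and contact force between the fingers and rod above 0.5 N), for 0.1 s.
2. the plate is lowered onto the block (value of joint ram below 0.004 m and value of joint pawl above 1.5 rad), for 0.2 s.
At the end, for the whole second after the job is handed in: Pawl back on its stop (over 1.5 rad); plate down on the block (ram below 4 mm); block centre within 20 mm of the plate's in x and y; rod released and still in both forks of its rest (20 mm lengthwise, 6 mm sideways and in height, 0.12 rad) (all of step 2 and x of rod_center in the frame of rest between -0.02 and 0.02 m and y of rod_center in the frame of rest between -0.006 and 0.006 m and z of rod_center in the frame of rest between 0.044 and 0.056 m and angle between the x axis of rod_center and the x axis of rest, either way round below 0.12 rad and linear speed of rod below 0.02 m/s and velocity of joint ram below 0.01 m/s and x of block_center in the frame of press between -0.02 and 0.02 m and y of block_center in the frame of press between -0.07 and -0.03 m); the robot touches nothing.
It fails at once if the fingers touch the pawl (contact force between the fingers and pawl above 0.5 N).
It fails at once if the plate is dropped or slammed (faster than 0.25 m/s) (velocity of joint ram below -0.25 m/s).
It fails at once if the plate is rammed onto the block (over 70 N) (contact force between ram and block above 70 N).
It fails at once if a bystander is moved by more than 25 mm (distance of any of tub_center, glue_center, tin_center from where it was at the start of the episode above 0.025 m).
It also fails if it takes over 67 s, if anything falls off the work surface, if the arm or the gripper's body presses on something with over 40 N, if the wrist force passes 120 N, or if a joint passes its speed limit or range.

## Working session

There is one attempt and no reset: what is moved stays moved. The work goes in short steps, Python scripts to look and compute and a shell command to move; the robot and the scene stay as the last step left them, time stands still between calls to the robot, and variables do not carry over. Pictures are saved under pics/ and viewed, and the job is handed in when it is done.

```bash
ls; mkdir -p pics; cat > h.py <<'E'
import numpy as np, cv2
from station import arm, optics
def save(p,name): cv2.imwrite('pics/'+name+'.png', cv2.cvtColor(p['image'],cv2.COLOR_RGB2BGR))
E
python3 - <<'E'
from h import *
print(arm.state())
for n in ['scene','top','wrist']:
    p=optics.get_image(n); save(p,n+'0')
    print(n,p['fx'],p['fy'],p['cx'],p['cy'],np.round(p['R'],4).tolist(),np.round(p['t'],4).tolist())
    for t in ['press','guard_front','pawl_pivot','pawl_nose','rod_way','knob','block_center','rest','rod_center','tub_center','glue_center','tin_center']:
        print(t,[(np.round(d['uv'],1).tolist(),round(d['conf'],2)) for d in optics.landmark_of(p,t)[:3]])
E
```

```text
pics
{'time': 0.0, 'joint_pos': array([-1.20980764,  0.62936145,  0.03846675,  1.51839417, -0.02694849,
        0.99626406, -0.01997204]), 'joint_velocities': array([-0.00157949,  0.00194482, -0.00016933,  0.00041361, -0.00016977,
        0.00084238, -0.00075951]), 'effort': array([-6.21844583e-05, -5.63392568e+01,  1.22620404e+00, -1.93454951e+01,
        1.10015474e-02,  1.02663619e-02,  1.98647392e-06]), 'tool_pos': array([0.26880814, 0.59112176, 0.23037125]), 'tool_rot': array([-3.13968567e+00,  8.40729364e-05,  2.71483938e+00]), 'ft_force': array([ 0.82625112,  0.78293516, -0.57874025]), 'ft_torque': array([-0.04313307,  0.00161913,  0.01995989]), 'opening': 0.08560657442988659}
scene 443.93493236926423 443.93493236926423 253.63350561538167 190.21598990302277 [[0.561, -0.8276, 0.0178], [-0.6304, -0.4411, -0.6387], [0.5365, 0.3471, -0.7692]] [-0.3619, 0.4692, 1.3002]
press [([237.9, 198.5], 0.95)]
guard_front [([201.0, 166.7], 0.96), ([247.6, 166.4], 0.42)]
pawl_pivot [([220.0, 172.8], 0.82)]
pawl_nose []
rod_way [([229.4, 173.7], 0.75)]
knob [([247.6, 166.2], 0.82)]
block_center
[... 680 characters left out ...]
186.6, 170.8], 0.54)]
knob [([229.2, 170.1], 0.59), ([204.4, 168.6], 0.39), ([304.6, 241.4], 0.19)]
block_center [([200.1, 274.4], 0.68), ([294.2, 121.9], 0.66), ([233.4, 187.4], 0.44)]
rest [([302.9, 240.6], 0.81)]
rod_center [([303.5, 239.1], 0.5)]
tub_center [([289.8, 172.2], 0.74)]
glue_center [([109.3, 256.9], 0.82)]
tin_center [([387.5, 224.8], 0.94)]
wrist 311.67798597640655 311.67798597640655 251.7493764073413 190.3608202320193 [[0.4134, 0.9106, -0.0003], [0.8746, -0.3969, 0.2786], [0.2536, -0.1154, -0.9604]] [-0.6497, -0.0373, 0.3786]
press []
guard_front []
pawl_pivot []
pawl_nose []
rod_way []
knob []
block_center []
rest []
rod_center []
tub_center []
glue_center []
tin_center []
```

View pics/scene0.png

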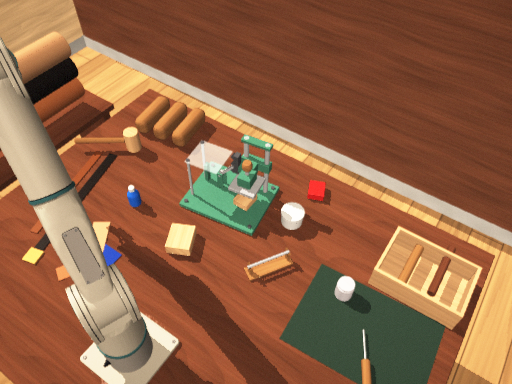

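View pics/top0.png

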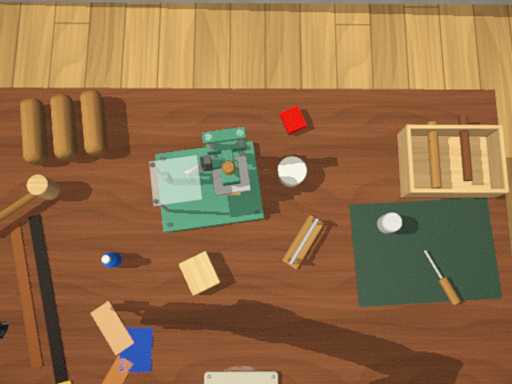

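The scene view shows the press (240,190), the rod rest (270,267), a tub (292,214), a tin (344,288) and a bottle (133,197). The loose light block (181,240) and the red block (316,189) are look-alikes. The real block is under the plate. Next I fit poses.

```bash
cat > fit.py <<'E'
from h import *
from scipy.optimize import least_squares
def proj(p,X):
    c=np.asarray(p['R'])@np.asarray(X)+np.asarray(p['t']); return np.array([p['fx']*c[0]/c[2]+p['cx'],p['fy']*c[1]/c[2]+p['cy']])
P={'press':(0,0,0),'guard_front':(-.07,.0925,.195),'pawl_pivot':(.03,.07,.085),'rod_way':(.03,.037,.103),'pawl_nose':(.03,.016,.149),}
E
python3 - <<'E'
from fit import *
S=optics.get_image('scene');T=optics.get_image('top')
obs=[]
for n,p in(('S',S),('T',T)):
    for k in P:
        for d in optics.landmark_of(p,k)[:1]: obs.append((p,k,np.array(d['uv'])));
    for d in optics.landmark_of(p,'knob')[:1]: obs.append((p,'knob',np.array(d['uv'])))
def res(q):
    x,y,a,h=q;R=np.array([[np.cos(a),-np.sin(a),0],[np.sin(a),np.cos(a),0],[0,0,1]])
    return np.concatenate([proj(p,R@np.array((0,-.05,.15+h) if k=='knob' else P[k])+[x,y,0])-u for p,k,u in obs])
r=least_squares(res,[.65,.05,0,.06],loss='soft_l1');print(r.x.round(4));
for (p,k,u),e in zip(obs,r.fun.reshape(-1,2) if 0 else res(r.x).reshape(-1,2)):print('S' if p is S else 'T',k,e.round(1))
def tri(uS,uT):
    return least_squares(lambda X:np.r_[proj(S,X)-uS,proj(T,X)-uT],[.6,0,.05])
for k in['rest','rod_center','tub_center','glue_center','tin_center']:
    a=optics.landmark_of(S,k);b=optics.landmark_of(T,k)
    if a and b:
        q=tri(a[0]['uv'],b[0]['uv']);print(k,q.x.round(4),q.fun.round(1))
for p,c,n in((S,(238,185),'sz'),(T,(215,180),'tz'),(T,(303,243),'tr'),(S,(270,265),'sr')):
    w,hh=(66,50) if 'z' in n else (40,30)
    im=p['image'][c[1]-hh:c[1]+hh,c[0]-w:c[0]+w]
    cv2.imwrite('pics/%s.png'%n,cv2.cvtColor(cv2.resize(im,(792,600),interpolation=cv2.INTER_CUBIC),cv2.COLOR_RGB2BGR))
E
```

```text
[0.6338 0.0801 0.1456 0.051 ]
S press [-1.2  0.2]
S guard_front [-0.8  1.7]
S pawl_pivot [ 0.1 -1.1]
S rod_way [-1.  -2.3]
S pawl_nose [ 3.  -0.3]
S knob [ 0.4 -0.4]
T press [ 4.1 -0.6]
T guard_front [ 0.1 -3.4]
T pawl_pivot [-9.   2.3]
T rod_way [ 0.5 -0.8]
T pawl_nose [-1.   1.3]
T knob [2.4 0.9]
rest [ 0.4624 -0.178   0.0099] [ 0.3 -0.1 -0.2  0.2]
rod_center [ 0.4691 -0.1761  0.0412] [-0.8  0.1  0.6 -0.5]
tub_center [ 0.6639 -0.1438  0.0557] [-1.6  0.3  1.  -0.9]
glue_center [0.4149 0.3739 0.0298] [-1.5 -0.   0.9 -0.8]
tin_center [ 0.5141 -0.4271  0.0471] [-4.5  1.1  3.2 -2.8]
```

View pics/sz.png

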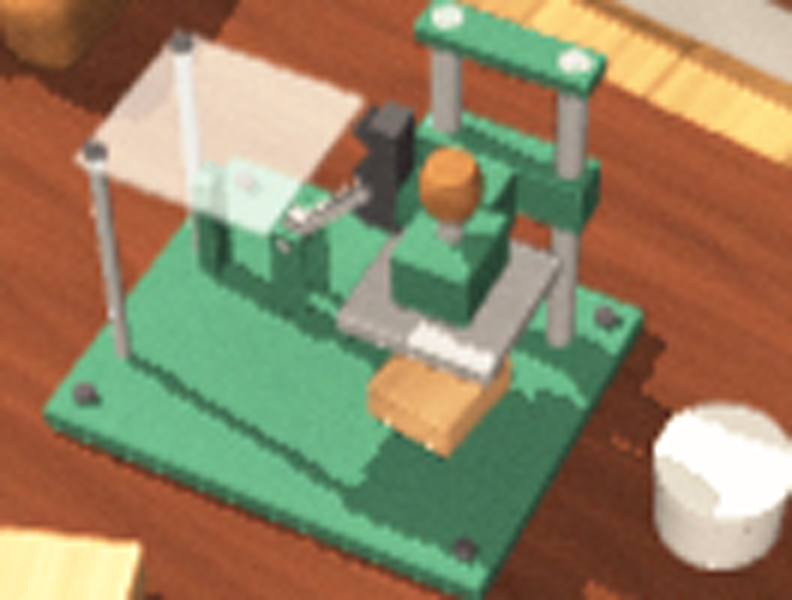

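View pics/tr.png

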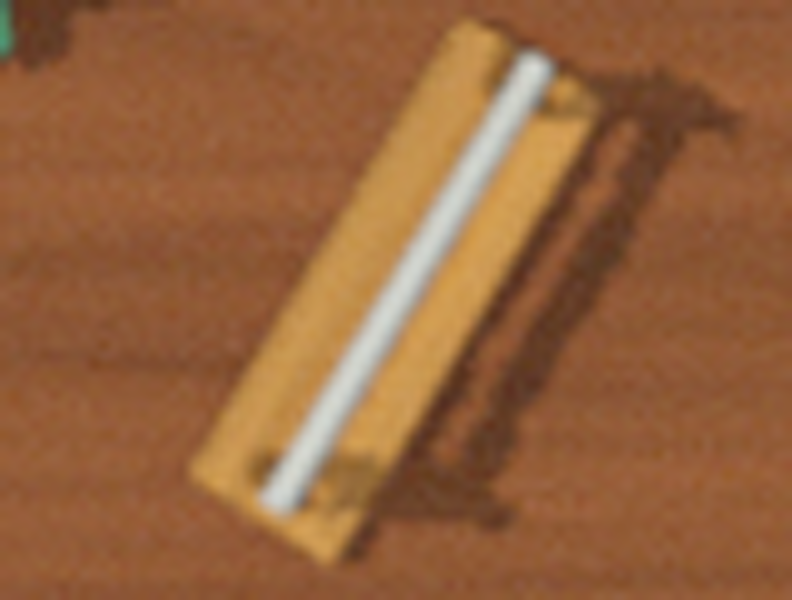

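View pics/tz.png

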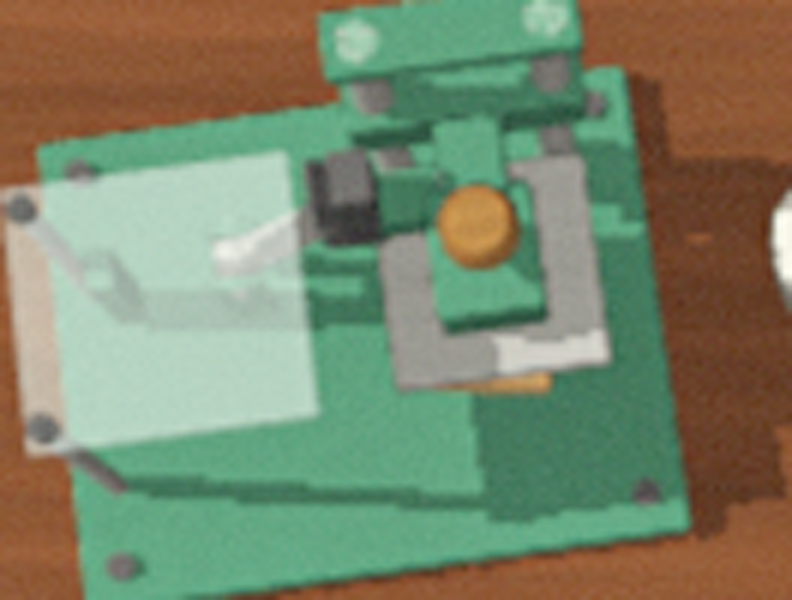

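```bash
cat > fit2.py <<'E'
from fit import *
S=optics.get_image('scene');T=optics.get_image('top')
def cs(u):return (np.array(u)+.5)/6-.5+[172,135]
def ct(u):return (np.array(u)+.5)/6-.5+[149,130]
obs=[]
for k,u in {(-.12,.17,.02):(47,410),(-.12,-.13,.02):(480,583),(.12,-.13,.02):(641,312),(-.07,.155,.2):(78,158),(-.07,.03,.2):(270,237),(.048,.03,.2):(364,98),(.048,.155,.2):(180,33)}.items(): obs.append((S,k,cs(u)))
for k,u in {(-.12,.17,.02):(88,602),(-.12,-.13,.02):(690,523),(.12,-.13,.02):(625,68),(.12,.17,.02):(40,148),(-.07,.155,.2):(25,455),(-.07,.03,.2):(318,412),(.048,.03,.2):(285,152),(.048,.155,.2):(3,187)}.items(): obs.append((T,k,ct(u)))
def W(q,X):
    x,y,a=q[:3];return np.array([x+np.cos(a)*X[0]-np.sin(a)*X[1],y+np.sin(a)*X[0]+np.cos(a)*X[1],X[2]])
def res(q): return np.concatenate([proj(p,W(q,k))-u for p,k,u in obs])
r=least_squares(res,[.65,.05,0],loss='soft_l1')
E
python3 - <<'E'
from fit2 import *
q=r.x;print(q.round(4),np.linalg.inv(r.jac.T@r.jac).diagonal()**.5)
for (p,k,u),e in zip(obs,res(q).reshape(-1,2)):print('S' if p is S else 'T',k,e.round(1))
# knob height, x y
kS=optics.landmark_of(S,'knob')[0]['uv'];kT=optics.landmark_of(T,'knob')[0]['uv']
for h in(.05,.055,.06,.065,.07):
    print(h,(proj(S,W(q,(0,-.05,.15+h)))-kS).round(1),(proj(T,W(q,(0,-.05,.15+h)))-kT).round(1), proj(S,W(q,(0,-.05,.167+h))).round(1),proj(T,W(q,(0,-.05,.167+h))).round(1))
def ray(p,u,z):
    d=np.linalg.solve(p['R'],[(u[0]-p['cx'])/p['fx'],(u[1]-p['cy'])/p['fy'],1]);c=-np.linalg.solve(p['R'],p['t']);return c+d*(z-c[2])/d[2]
cr=lambda u:np.array([(u[0]+.5)/9.9-.5+263,(u[1]+.5)/10-.5+213])
a=ray(T,cr((542,60)),.05);b=ray(T,cr((278,500)),.05);print('rod',a,b,(a+b)/2,np.linalg.norm(a-b),np.arctan2(*(a-b)[1::-1]))
# rest foot corners z=.01
for u in((470,18),(600,100),(335,565),(190,475)):print('foot',ray(T,cr(u),.01).round(4))
# block visible corners, top z=.05
for n,u in(('fl',(370,390)),('fr',(442,425)),('br',(510,365))):print('block S',n,ray(S,cs(u),.05).round(4))
for n,u in(('fl',(440,390)),('fr',(550,390))):print('block T',n,ray(T,ct(u),.02).round(4))
import math
E
```

```text
[0.6353 0.0799 0.1427] [0.00111621 0.00094417 0.00697451]
S (-0.12, 0.17, 0.02) [-1.2 -0.7]
S (-0.12, -0.13, 0.02) [0.1 0.9]
S (0.12, -0.13, 0.02) [ 1.  -0.7]
S (-0.07, 0.155, 0.2) [-0.7  0. ]
S (-0.07, 0.03, 0.2) [-0.6 -0.8]
S (0.048, 0.03, 0.2) [ 0.2 -0.1]
S (0.048, 0.155, 0.2) [-0.2 -0.6]
T (-0.12, 0.17, 0.02) [-0.2  1.8]
T (-0.12, -0.13, 0.02) [0.7 0.6]
T (0.12, -0.13, 0.02) [ 0.2 -1.1]
T (0.12, 0.17, 0.02) [-0.5 -1.1]
T (-0.07, 0.155, 0.2) [ 0.8 -0.2]
T (-0.07, 0.03, 0.2) [0.2 0.3]
T (0.048, 0.03, 0.2) [ 0.3 -0.3]
T (0.048, 0.155, 0.2) [-0.1  0.3]
0.05 [-42.5 -45.3] [1.4 2.5] [246.8 164. ] [228.6 166.6]
0.055 [-42.5 -46.3] [1.3 2.1] [246.8 163. ] [228.5 166.2]
0.06 [-42.5 -47.3] [1.2 1.7] [246.8 162. ] [228.4 165.7]
0.065 [-42.5 -48.4] [1.1 1.2] [246.9 161. ] [228.3 165.3]
0.07 [-42.5 -49.4] [1.  0.8] [246.9 159.9] [228.2 164.8]
rod [ 0.52824612 -0.21822301  0.05      ] [ 0.40269162 -0.13957395  0.05      ] [ 0.46546887 -0.17889848  0.05      ] 0.14815399504632062 -0.5596152560542277
foot [ 0.5456 -0.2023  0.01  ]
foot [ 0.5211 -0.2408  0.01  ]
foot [ 0.3851 -0.1592  0.01  ]
foot [ 0.4109 -0.1168  0.01  ]
block S fl [0.5989 0.0587 0.05  ]
block S fr [0.6018 0.008  0.05  ]
block S br [6.633e-01 4.000e-04 5.000e-02]
block T fl [0.6031 0.0603 0.02  ]
block T fr [0.6032 0.0057 0.02  ]
```

View pics/sr.png

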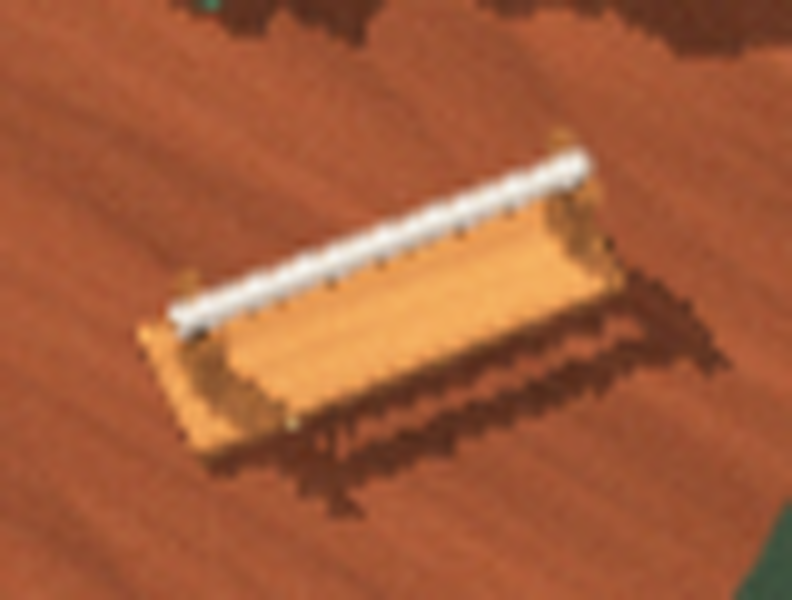

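The press is at (0.635, 0.080), yaw 0.143. The rod centre is at (0.4655, -0.179), yaw -0.557. The block sits under the plate, and the light block in front is a larger look-alike. Next is a planning helper that only prints rows.

```bash
cat > plan.py <<'E'
from h import *
from scipy.spatial.transform import Rotation as Ro, Slerp
PR=(.6353,.0799,.1427)
def press(x,y,z):
    c,s=np.cos(PR[2]),np.sin(PR[2]);return np.array([PR[0]+(c*x-s*y)/1e3,PR[1]+(s*x+c*y)/1e3,z/1e3])
def ori(fwd,lean): # tool y perpendicular to fwd(yaw), z down leaning toward fwd
    return Ro.from_euler('xyz',[np.pi,0,fwd+np.pi])*Ro.from_rotvec([0,-lean,0])
def cur():
    s=arm.state();return s['tool_pos'],Ro.from_euler('xyz',s['tool_rot']),s
def plan(g,R,hand,n=None,start=None,grasp=True,vmax=.055,wmax=.17):
    p,r,s=cur() if start is None else (*start,None)
    t=np.array(g)-(-.019)*R.apply([0,0,1]) if grasp else np.array(g)
    rv=(r.inv()*R).magnitude()
    if n is None:n=max(1,int(np.ceil(max(np.linalg.norm(t-p)/vmax,rv/wmax))))
    sl=Slerp([0,1],Ro.concatenate([r,R]));out=[]
    for i in range(n):
        a=sl(i/n);b=sl((i+1)/n);d=a.inv().apply((t-p)/n)*1e3
        w=(a.inv()*b).as_rotvec();out.append([*(d.round(1)+0),*(w.round(3)+0),hand])
    print('dist',np.linalg.norm(t-p).round(4),'rot',round(rv,3),'n',n,'tcp',t.round(4))
    for i in range(0,n,5):print(str([[float(v) for v in o] for o in out[i:i+5]]).replace(' ',''))
    return t,R
def show():
    p,r,s=cur();z=r.apply([0,0,1]);print('t',round(s['time'],2),'tcp',p.round(4),'grasp',(p-.019*z).round(4),'x',r.apply([1,0,0]).round(3),'y',r.apply([0,1,0]).round(3),'z',z.round(3),'q',np.round(s['joint_pos'],3),'F',s['ft_force'].round(1),'op',round(s['opening'],4))
E
python3 - <<'E'
from plan import *
show()
R=Ro.from_euler('xyz',[np.pi,0,2.65])
a=plan((.48,.2,.38),R,1,grasp=False)
plan((.43,-.14,.33),ori(-.557,.0),1,start=a,grasp=False)
E
```

```text
t 3.35 tcp [0.2691 0.5917 0.2313] grasp [0.2691 0.5917 0.2503] x [-0.91   0.414  0.   ] y [0.414 0.91  0.   ] z [ 0.  0. -1.] q [-1.21   0.628  0.039  1.517 -0.027  0.996 -0.02 ] F [-0.5  0.   0.1] op 0.085
dist 0.4691 rot 0.065 n 9 tcp [0.48 0.2  0.38]
[[-39.4,-29.9,-16.5,0.0,0.0,0.007,1.0],[-39.6,-29.6,-16.5,0.0,0.0,0.007,1.0],[-39.8,-29.3,-16.5,0.0,0.0,0.007,1.0],[-40.0,-29.1,-16.5,0.0,0.0,0.007,1.0],[-40.2,-28.8,-16.5,0.0,0.0,0.007,1.0]]
[[-40.4,-28.5,-16.5,0.0,0.0,0.007,1.0],[-40.6,-28.2,-16.5,0.0,0.0,0.007,1.0],[-40.8,-27.9,-16.5,0.0,0.0,0.007,1.0],[-41.0,-27.6,-16.5,0.0,0.0,0.007,1.0]]
dist 0.3473 rot 0.065 n 7 tcp [ 0.43 -0.14  0.33]
[[-16.6,-46.2,7.1,0.0,0.0,0.009,1.0],[-17.1,-46.0,7.1,0.0,0.0,0.009,1.0],[-17.5,-45.9,7.1,0.0,0.0,0.009,1.0],[-17.9,-45.7,7.1,0.0,0.0,0.009,1.0],[-18.3,-45.5,7.1,0.0,0.0,0.009,1.0]]
[[-18.8,-45.4,7.1,0.0,0.0,0.009,1.0],[-19.2,-45.2,7.1,0.0,0.0,0.009,1.0]]
```

```bash
python3 -m pendant '[[-39,-30,-30,0,0,0,1],[-39,-30,-25,0,0,0,1],[-40,-29,-16,0,0,0,1],[-40,-29,-16,0,0,0,1],[-40,-29,-16,0,0,0,1]]'; python3 -m pendant '[[-40,-29,-16,0,0,0,1],[-40,-28,-16,0,0,0,1],[-40,-28,-10,0,0,0,1],[-40,-28,-5,0,0,0,1]]'
python3 - <<'E'
from plan import *
show()
plan((.43,-.14,.33),ori(-.557,.0),1,grasp=False)
E
```

```text
time: 3.98
tool_pos: [0.3889, 0.3739, 0.3352]
tool_rot: [-3.141, -0.002, 2.724]
ft_force: [0.5, 0.3, -0.0]
opening: 0.0855
time: 4.47
tool_pos: [0.4926, 0.1998, 0.3857]
tool_rot: [3.138, 0.001, 2.724]
ft_force: [0.6, 0.9, -0.2]
opening: 0.0855
t 4.47 tcp [0.4926 0.1998 0.3857] grasp [0.4926 0.1998 0.4047] x [-0.914  0.406 -0.001] y [0.406 0.914 0.003] z [ 0.002  0.003 -1.   ] q [-0.539  0.313  0.142  1.617 -0.048  1.212  0.766] F [ 0.6  0.9 -0.2] op 0.0855
dist 0.35 rot 0.139 n 7 tcp [ 0.43 -0.14  0.33]
[[-11.5,-48.0,7.8,0.0,0.0,0.02,1.0],[-12.5,-47.8,7.8,0.0,0.0,0.02,1.0],[-13.4,-47.5,7.8,0.0,0.0,0.02,1.0],[-14.4,-47.2,7.9,0.0,0.0,0.02,1.0],[-15.3,-46.9,7.9,0.0,0.0,0.02,1.0]]
[[-16.2,-46.6,7.9,0.0,0.0,0.02,1.0],[-17.2,-46.3,7.9,0.0,0.0,0.02,1.0]]
```

```bash
cat >> plan.py <<'E'
def log():
    import json
    s=arm.state();open('log.jsonl','a').write(json.dumps({k:list(map(float,s[k])) for k in('joint_pos','tool_pos','tool_rot')})+'\n')
E
python3 - <<'E'
from plan import *
log()
a=plan((.50,0.,.36),Ro.from_euler('xyz',[np.pi,0,1.1]),1,grasp=False)
plan((.53,-.2,.30),Ro.from_euler('xyz',[np.pi,0,-.557]),1,grasp=False,start=a)
E
```

```text
dist 0.2016 rot 1.624 n 10 tcp [0.5  0.   0.36]
[[-8.8,-18.0,2.5,0.0,0.0,0.162,1.0],[-11.6,-16.3,2.5,0.0,0.0,0.162,1.0],[-14.1,-14.2,2.5,0.0,0.0,0.162,1.0],[-16.2,-11.8,2.5,0.0,0.0,0.162,1.0],[-17.9,-9.0,2.5,0.0,0.0,0.162,1.0]]
[[-19.1,-6.0,2.6,0.0,0.0,0.162,1.0],[-19.8,-2.8,2.6,0.0,0.0,0.162,1.0],[-20.0,0.4,2.6,0.0,0.0,0.162,1.0],[-19.7,3.6,2.6,0.0,0.0,0.162,1.0],[-18.8,6.8,2.6,0.0,0.0,0.162,1.0]]
dist 0.211 rot 1.657 n 10 tcp [ 0.53 -0.2   0.3 ]
[[-16.5,11.7,6.0,0.0,0.0,0.166,1.0],[-14.3,14.3,6.0,0.0,0.0,0.166,1.0],[-11.7,16.5,6.0,0.0,0.0,0.166,1.0],[-8.9,18.2,6.0,0.0,0.0,0.166,1.0],[-5.8,19.4,6.0,0.0,0.0,0.166,1.0]]
[[-2.5,20.1,6.0,0.0,0.0,0.166,1.0],[0.9,20.2,6.0,0.0,0.0,0.166,1.0],[4.2,19.8,6.0,0.0,0.0,0.166,1.0],[7.4,18.8,6.0,0.0,0.0,0.166,1.0],[10.4,17.3,6.0,0.0,0.0,0.166,1.0]]
```

```bash
python3 -m pendant '[[-9,-18,2,0,0,0.17,1],[-12,-16,2,0,0,0.17,1],[-14,-14,2,0,0,0.17,1],[-16,-12,2,0,0,0.17,1],[-18,-9,2,0,0,0.17,1]]'; python3 -m pendant '[[-19,-6,2,0,0,0.17,1],[-20,-3,2,0,0,0.17,1],[-20,0,2,0,0,0.17,1],[-20,4,2,0,0,0.17,1],[-19,7,2,0,0,0.17,1]]';python3 -m pendant '[[-16,12,6,0,0,0.17,1],[-14,14,6,0,0,0.17,1],[-12,16,6,0,0,0.17,1],[-9,18,6,0,0,0.17,1],[-6,19,6,0,0,0.17,1]]'
python3 - <<'E'
from plan import *
show();log()
R=ori(2.585,.3)
a=plan((.53,-.2,.25),R,1,grasp=False)
rodc=np.array([.4655,-.179,.05]);d=np.array([np.cos(-.557),np.sin(-.557),0])
plan(rodc+d*.042+[0,0,.06],ori(2.585,.7),1,start=a)
E
```

```text
time: 5.1
tool_pos: [0.4963, 0.0926, 0.3766]
tool_rot: [3.135, -0.001, 1.84]
ft_force: [-0.1, -0.2, 0.3]
opening: 0.085
time: 5.72
tool_pos: [0.4895, -0.0111, 0.3667]
tool_rot: [3.137, -0.008, 0.961]
ft_force: [-0.3, -0.2, 0.6]
opening: 0.0855
time: 6.35
tool_pos: [0.4882, -0.1136, 0.3366]
tool_rot: [-3.137, -0.012, 0.084]
ft_force: [-0.9, -0.8, 0.2]
opening: 0.0853
t 6.35 tcp [ 0.4882 -0.1136  0.3366] grasp [ 0.488  -0.1137  0.3556] x [0.996 0.083 0.012] y [ 0.083 -0.997 -0.004] z [ 0.011  0.005 -1.   ] q [-0.39   0.376  0.802  1.794 -0.313  1.091 -0.965] F [-0.9 -0.8  0.2] op 0.0853
dist 0.1293 rot 0.709 n 5 tcp [ 0.53 -0.2   0.25]
[[6.7,18.0,17.3,0.018,-0.06,0.127,1.0],[9.9,17.2,16.5,0.018,-0.06,0.127,1.0],[13.0,16.0,15.5,0.018,-0.06,0.127,1.0],[15.9,14.5,14.4,0.018,-0.06,0.127,1.0],[18.4,12.5,13.1,0.018,-0.06,0.127,1.0]]
dist 0.1595 rot 0.4 n 3 tcp [ 0.4908 -0.1947  0.0955]
[[3.7,5.4,52.8,0.0,-0.133,0.0,1.0],[10.7,5.4,51.8,0.0,-0.133,0.0,1.0],[17.5,5.4,49.9,0.0,-0.133,0.0,1.0]]
```

```bash
python3 -m pendant '[[7,18,17,0.02,-0.06,0.13,1],[10,17,16,0.02,-0.06,0.13,1],[13,16,15,0.02,-0.06,0.13,1],[16,14,14,0.02,-0.06,0.13,1],[18,12,13,0.02,-0.06,0.13,1]]'
python3 - <<'E'
from plan import *
show();log()
rodc=np.array([.4655,-.179,.05]);d=np.array([np.cos(-.557),np.sin(-.557),0])
plan(rodc+d*.042+[0,0,.08],ori(2.585,.7),1)
E
```

```text
time: 6.98
tool_pos: [0.5319, -0.1992, 0.2507]
tool_rot: [-3.13, 0.31, -0.585]
ft_force: [-0.2, 0.3, -0.5]
opening: 0.0855
t 6.97 tcp [ 0.5319 -0.1992  0.2507] grasp [ 0.5366 -0.2026  0.2687] x [ 0.794 -0.526 -0.305] y [-0.555 -0.832 -0.011] z [-0.248  0.179 -0.952] q [-0.072  0.797  0.841  1.461 -0.546  1.464 -1.309] F [-0.2  0.3 -0.5] op 0.0855
dist 0.1414 rot 0.392 n 3 tcp [ 0.4908 -0.1947  0.1155]
[[2.1,6.9,46.6,-0.009,-0.13,-0.008,1.0],[8.1,6.5,46.0,-0.009,-0.13,-0.008,1.0],[13.9,6.2,44.6,-0.009,-0.13,-0.008,1.0]]
```

```bash
cat > kin.py <<'E'
from plan import *
import json
from scipy.optimize import least_squares
def A(ax,a):return Ro.from_rotvec(np.array(ax)*a)
def fk(q,P,sg):
    H,L1,L2,L3,e,lat=P[:6]; off=P[6:13]
    q=np.array(q)+off
    p=np.zeros(3);R=A([0,0,1],sg[0]*q[0]);p=p+[0,0,H]
    p=p+R.apply([0,lat,0])
    R=R*A([0,1,0],q[1]);R=R*A([0,0,1],sg[1]*q[2]);p=p+R.apply([e,0,L1]);R=R*A([0,1,0],q[3]);
    p=p+R.apply([-e,0,0]);R=R*A([0,0,1],sg[2]*q[4]);p=p+R.apply([0,0,L2]);R=R*A([0,1,0],q[5]);R=R*A([0,0,1],sg[3]*q[6]);p=p+R.apply([0,0,L3])
    return p,R
def load():
    return [json.loads(l) for l in open('log.jsonl')]
E
cat >> log.jsonl <<'E'
{"joint_pos":[-1.20980764,0.62936145,0.03846675,1.51839417,-0.02694849,0.99626406,-0.01997204],"tool_pos":[0.26880814,0.59112176,0.23037125],"tool_rot":[-3.13968567,0.0000840729,2.71483938]}
E
cat > kfit.py <<'E'
from kin import *
import itertools
def best():
    D=load();bst=None
    for sg in itertools.product((-1,1),repeat=4):
        def res(P):
            o=[]
            R0=Ro.from_euler('z',P[13])
            for d in D:
                p,R=fk(d['joint_pos'],P,sg);o+=list((p-d['tool_pos'])*10);o+=list((Ro.from_euler('xyz',d['tool_rot']).inv()*R*R0).as_rotvec())
            return np.array(o+list(.3*P[6:13])+[.1*P[4],.1*P[5]])
        for r7 in(0,1.57,-1.57,3.14):
            x=np.zeros(14);x[:4]=[.3,.55,.385,.3];x[13]=r7
            r=least_squares(res,x)
            if bst is None or r.cost<bst[0]:bst=(r.cost,sg,r.x,res(r.x))
    return bst
if __name__=='__main__':
    b=best();print(b[0],b[1],b[2].round(4));print(b[3].reshape(-1)[:-9].reshape(-1,6).round(4))
    np.save('kp.npy',np.r_[b[1],b[2]])
E
python3 kfit.py
```

```text
0.0007186930625605963 (-1, -1, -1, -1) [ 0.3912  0.5884  0.4093  0.3933 -0.0262 -0.0207 -0.005   0.0114  0.0245
  0.0169 -0.0103 -0.0185 -0.      1.5461]
[[-0.0049  0.0112  0.0082  0.006   0.0057 -0.0018]
 [ 0.0067  0.0096 -0.0134 -0.0084 -0.0022  0.0025]
 [-0.0029 -0.0046 -0.003  -0.0086  0.0084  0.0031]
 [ 0.0121 -0.0076  0.0082  0.0089 -0.0069 -0.0037]]
```

```bash
cat > ik.py <<'E'
from kin import *
v=np.load('kp.npy');SG=v[:4];KP=v[4:];R0=Ro.from_euler('z',KP[13])
lo=np.array([-3.06,-.37,-1.25,.18,-1.1,.23,-2.94]);hi=np.array([3.06,2.12,1.32,2.47,4.24,1.98,2.94])
def FK(q):
    p,R=fk(q,KP,SG);return p,R*R0
def IK(t,R,q0,reg=.01):
    def f(q):
        p,r=FK(q);return np.r_[(p-t)*10,(R.inv()*r).as_rotvec(),reg*(q-q0)]
    q0=np.clip(q0,lo+1e-3,hi-1e-3)
    s=least_squares(f,q0,bounds=(lo,hi));return s.x,np.abs(s.fun[:6])
E
python3 - <<'E'
from ik import *
rng=np.random.default_rng(0)
for lean in(.3,.45,.6,.7):
  for name,g,R in(('press0',press(-80,37,103),ori(.1427,lean)),('press1',press(-80,76,122),ori(.1427,lean)),('rest_in',np.array([.501,-.201,.05]),ori(2.585,lean)),('rest_out',np.array([.430,-.157,.05]),ori(-.557,lean))):
    t=g+.019*R.apply([0,0,1]);sols=[]
    for k in range(30):
        q,e=IK(t,R,rng.uniform(lo,hi),1e-4)
        if e.max()<.004:sols.append(q.round(2))
    m=[ (np.minimum(q-lo,hi-q)).min() for q in sols]
    idx=np.argsort(m)[::-1][:3]
    print(lean,name,len(sols),[(sols[i].tolist(),round(m[i],2)) for i in idx])
E
```

```text
0.3 press0 9 [([0.29, 0.86, -0.88, 2.11, 1.61, 0.66, -0.05], np.float64(0.36)), ([0.23, 0.81, -0.76, 2.11, 1.6, 0.56, -0.06], np.float64(0.33)), ([0.34, 0.91, -0.98, 2.11, 1.62, 0.76, -0.04], np.float64(0.27))]
0.3 press1 6 [([0.18, 0.8, -0.83, 2.09, 1.51, 0.63, -0.05], np.float64(0.38)), ([0.21, 0.82, -0.88, 2.09, 1.52, 0.68, -0.05], np.float64(0.37)), ([0.3, 0.92, -1.08, 2.09, 1.56, 0.86, -0.05], np.float64(0.17))]
0.3 rest_in 13 [([0.6, 0.95, -0.4, 1.63, 0.32, 0.92, -2.06], np.float64(0.69)), ([0.21, 0.93, 0.27, 1.65, -0.35, 0.91, -1.46], np.float64(0.68)), ([0.23, 0.92, 0.23, 1.65, -0.31, 0.91, -1.49], np.float64(0.68))]
0.3 rest_out 13 [([0.66, 0.92, -0.7, 2.37, 2.09, 0.73, -0.83], np.float64(0.1)), ([0.76, 1.0, -0.89, 2.37, 1.99, 0.88, -0.71], np.float64(0.1)), ([0.82, 1.06, -1.02, 2.37, 1.94, 1.0, -0.65], np.float64(0.1))]
0.45 press0 16 [([0.2, 0.83, -0.73, 2.25, 2.11, 0.64, -0.57], np.float64(0.22)), ([0.24, 0.86, -0.8, 2.25, 2.07, 0.69, -0.52], np.float64(0.22)), ([0.09, 0.78, -0.55, 2.25, 2.24, 0.53, -0.72], np.float64(0.22))]
0.45 press1 19 [([0.01, 0.74, -0.58, 2.23, 2.0
[... 1003 characters left out ...]
, -1.88], np.float64(0.66))]
0.6 rest_out 0 []
0.7 press0 18 [([0.32, 1.18, -1.09, 2.44, 2.39, 1.34, -0.69], np.float64(0.03)), ([0.35, 1.24, -1.17, 2.44, 2.36, 1.41, -0.62], np.float64(0.03)), ([0.26, 1.1, -0.94, 2.44, 2.46, 1.25, -0.81], np.float64(0.03))]
0.7 press1 18 [([0.18, 1.07, -1.02, 2.43, 2.33, 1.28, -0.81], np.float64(0.04)), ([0.21, 1.12, -1.1, 2.43, 2.3, 1.34, -0.75], np.float64(0.04)), ([0.23, 1.16, -1.16, 2.43, 2.28, 1.39, -0.71], np.float64(0.04))]
0.7 rest_in 13 [([0.49, 1.14, -0.18, 1.25, 0.03, 1.44, -1.8], np.float64(0.54)), ([0.54, 1.15, -0.29, 1.24, 0.12, 1.45, -1.87], np.float64(0.53)), ([0.54, 1.15, -0.28, 1.24, 0.11, 1.45, -1.86], np.float64(0.53))]
0.7 rest_out 0 []
```

```bash
cat > sim.py <<'E'
from ik import *
def jac(q):
    p,R=FK(q);J=np.zeros((6,7))
    for i in range(7):
        d=q.copy();d[i]+=1e-5;p2,R2=FK(d);J[:3,i]=(p2-p)/1e-5;J[3:,i]=(R2*R.inv()).as_rotvec()/1e-5
    return J
def step(q,t,R,it=6,lam=1e-3,W=np.ones(7),ns=0,qm=(lo+hi)/2):
    q=q.copy()
    for _ in range(it):
        p,r=FK(q);e=np.r_[t-p,(R*r.inv()).as_rotvec()];J=jac(q);Jw=J*W
        pin=lambda e:W*(Jw.T@np.linalg.solve(Jw@Jw.T+lam*np.eye(6)*.01,e))
        dq=pin(e)
        if ns:
            z=ns*(qm-q);dq+=z-pin(J@z)
        q=np.clip(q+dq,lo,hi)
    return q
def rows(q,rs,**k):
    for r in rs:
        p,R=FK(q);q=step(q,p+R.apply(np.array(r[:3])/1e3),R*Ro.from_rotvec(r[3:6]),**k)
    return q
E
python3 - <<'E'
from sim import *
D=load();
for d in D:print(np.round(d['joint_pos'],3))
rs=[[-9,-18,2,0,0,0.17],[-12,-16,2,0,0,0.17],[-14,-14,2,0,0,0.17],[-16,-12,2,0,0,0.17],[-18,-9,2,0,0,0.17],[-19,-6,2,0,0,0.17],[-20,-3,2,0,0,0.17],[-20,0,2,0,0,0.17],[-20,4,2,0,0,0.17],[-19,7,2,0,0,0.17],[-16,12,6,0,0,0.17],[-14,14,6,0,0,0.17],[-12,16,6,0,0,0.17],[-9,18,6,0,0,0.17],[-6,19,6,0,0,0.17]]
r2=[[7,18,17,0.02,-0.06,0.13,1],[10,17,16,0.02,-0.06,0.13,1],[13,16,15,0.02,-0.06,0.13,1],[16,14,14,0.02,-0.06,0.13,1],[18,12,13,0.02,-0.06,0.13,1]]
r0=[[-39,-30,-30,0,0,0,1],[-39,-30,-25,0,0,0,1],[-40,-29,-16,0,0,0,1],[-40,-29,-16,0,0,0,1],[-40,-29,-16,0,0,0,1],[-40,-29,-16,0,0,0,1],[-40,-28,-16,0,0,0,1],[-40,-28,-10,0,0,0,1],[-40,-28,-5,0,0,0,1]]
for ns in(0,.02,.1):
  for qm in ('mid','start'):
    k=dict(ns=ns,qm=(lo+hi)/2 if qm=='mid' else np.array(D[-1]['joint_pos']))
    q=np.array(D[-1]['joint_pos']);a=rows(q,r0,**k);b=rows(np.array(D[0]['joint_pos']),rs,**k);c=rows(np.array(D[1]['joint_pos']),r2,**k)
    print(ns,qm,a.round(2),b.round(2),c.round(2))
E
```

```text
[-0.539  0.313  0.142  1.617 -0.048  1.212  0.766]
[-0.39   0.376  0.802  1.794 -0.313  1.091 -0.965]
[-0.072  0.797  0.841  1.461 -0.546  1.464 -1.309]
[-1.21   0.629  0.038  1.518 -0.027  0.996 -0.02 ]
0 mid [-0.56  0.31  0.13  1.62 -0.03  1.21  0.72] [-0.4   0.4   0.79  1.76 -0.31  1.12 -0.9 ] [-0.08  0.79  0.84  1.46 -0.54  1.46 -1.3 ]
0 start [-0.56  0.31  0.13  1.62 -0.03  1.21  0.72] [-0.4   0.4   0.79  1.76 -0.31  1.12 -0.9 ] [-0.08  0.79  0.84  1.46 -0.54  1.46 -1.3 ]
0.02 mid [-0.15  0.34 -0.44  1.6   0.17  1.23  0.51] [ 0.03  0.32  0.16  1.74 -0.06  1.08 -1.19] [ 0.05  0.72  0.56  1.46 -0.38  1.39 -1.46]
0.02 start [-0.57  0.31  0.16  1.62 -0.04  1.21  0.73] [-0.43  0.41  0.83  1.76 -0.34  1.13 -0.88] [-0.08  0.79  0.84  1.46 -0.54  1.46 -1.3 ]
0.1 mid [ 0.08  0.41 -0.8   1.59  0.33  1.27  0.36] [ 0.13  0.32  0.02  1.74 -0.01  1.08 -1.25] [ 0.24  0.67  0.2   1.45 -0.18  1.33 -1.66]
0.1 start [-0.59  0.31  0.18  1.62 -0.05  1.21  0.74] [-0.43  0.41  0.84  1.76 -0.34  1.13 -0.87] [-0.07  0.79  0.82  1.46 -0.53  1.46 -1.31]
```

```bash
cat >> sim.py <<'E'
def goto(q,t,R,n=None,verbose=False):
    p,r=FK(q);rv=(r.inv()*R).magnitude()
    if n is None:n=max(1,int(np.ceil(max(np.linalg.norm(t-p)/.05,rv/.17))))
    sl=Slerp([0,1],Ro.concatenate([r,R]))
    for i in range(n):q=step(q,p+(t-p)*(i+1)/n,sl((i+1)/n))
    p,r=FK(q);return q,np.r_[np.linalg.norm(p-t),(R*r.inv()).magnitude()]
def tcp(g,R):return np.array(g)+.019*R.apply([0,0,1])
RODC=np.array([.4655,-.179,.05]);RD=np.array([np.cos(-.557),np.sin(-.557),0])
E
python3 - <<'E'
from sim import *
show()
q=np.array(arm.state()['joint_pos']);L=.55
p,R=FK(q);print((p-arm.state()['tool_pos'])*1e3)
R=ori(2.585,L);g=RODC+RD*.044
q1,e=goto(q,tcp(g+[0,0,.08],R),R);print(q1.round(2),e)
q2,e=goto(q1,tcp(g,R),R);print(q2.round(2),e)
a=plan(g+[0,0,.08],R,1)
plan(g,R,1,start=a,vmax=.03)
E
```

```text
t 6.97 tcp [ 0.5319 -0.1992  0.2507] grasp [ 0.5366 -0.2026  0.2687] x [ 0.794 -0.526 -0.305] y [-0.555 -0.832 -0.011] z [-0.248  0.179 -0.952] q [-0.072  0.797  0.841  1.461 -0.546  1.464 -1.309] F [-0.2  0.3 -0.5] op 0.0855
[-0.29488853 -0.45792791 -0.30063238]
[ 0.04  1.05  0.73  1.41 -0.57  1.5  -1.24] [1.52023549e-16 1.83323423e-16]
[ 0.06  1.16  0.69  1.41 -0.63  1.41 -1.22] [1.82533800e-16 2.31596954e-16]
dist 0.1419 rot 0.242 n 3 tcp [ 0.4944 -0.197   0.1138]
[[3.6,6.9,46.7,-0.008,-0.08,-0.008,1.0],[7.3,6.5,46.3,-0.008,-0.08,-0.008,1.0],[10.9,6.2,45.6,-0.008,-0.08,-0.008,1.0]]
dist 0.08 rot 0.0 n 3 tcp [ 0.4944 -0.197   0.0338]
[[13.9,0.0,22.7,0.0,0.0,0.0,1.0],[13.9,0.0,22.7,0.0,0.0,0.0,1.0],[13.9,0.0,22.7,0.0,0.0,0.0,1.0]]
```

Next I go above the rod and check with the cameras before the final descent.

```bash
python3 -m pendant '[[4,7,46,-0.01,-0.08,-0.01,1],[7,6,46,-0.01,-0.08,-0.01,1],[11,6,46,-0.01,-0.08,-0.01,1]]'
python3 - <<'E'
from sim import *
show();log()
for n in('wrist','scene'):
    p=optics.get_image(n);save(p,n+'1')
    c=np.array(p['R'])@(RODC).T+p['t']
    for s in(-.075,.044,.075):
        X=RODC+RD*s;c=np.array(p['R'])@X+p['t'];print(n,s,p['fx']*c[0]/c[2]+p['cx'],p['fy']*c[1]/c[2]+p['cy'])
g=RODC+RD*.044;plan(g,ori(2.585,.55),1,vmax=.03)
E
```

```text
time: 7.35
tool_pos: [0.4969, -0.2004, 0.1119]
tool_rot: [3.138, 0.549, -0.551]
ft_force: [0.3, -0.1, -0.2]
opening: 0.0853
t 7.35 tcp [ 0.4969 -0.2004  0.1119] grasp [ 0.5054 -0.2055  0.1281] x [ 0.727 -0.447 -0.522] y [-0.522 -0.853  0.003] z [-0.446  0.27  -0.853] q [ 0.026  1.04   0.735  1.444 -0.563  1.474 -1.229] F [ 0.3 -0.1 -0.2] op 0.0853
wrist -0.075 248.48162352794267 255.52785544163214
wrist 0.044 248.6353236545577 156.63749331098796
wrist 0.075 248.70123673625642 114.2291449127724
scene -0.075 247.3499519362558 266.4718400606195
scene 0.044 280.5222993436433 253.867041980728
scene 0.075 288.9240152155677 250.6745657055446
dist 0.0732 rot 0.013 n 3 tcp [ 0.4944 -0.197   0.0338]
[[12.9,-0.6,20.7,0.003,0.003,0.001,1.0],[12.8,-0.6,20.7,0.003,0.003,0.001,1.0],[12.8,-0.5,20.8,0.003,0.003,0.001,1.0]]
```

View pics/wrist1.png

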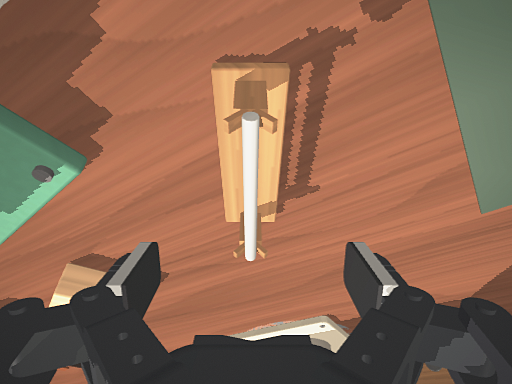

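View pics/scene1.png

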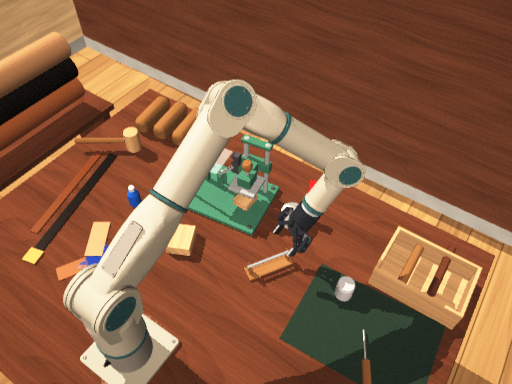

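The wrist view shows the rod from (250,117) to (251,258), within 3 px of the prediction. I descend and grip.

```bash
python3 -m pendant '[[13,-1,21,0,0,0,1],[13,-1,21,0,0,0,1],[13,-1,21,0,0,0,1]]'
python3 - <<'E'
from sim import *
show()
g=RODC+RD*.044;plan(g,ori(2.585,.55),1,vmax=.03)
E
```

```text
time: 7.82
tool_pos: [0.499, -0.1979, 0.0361]
tool_rot: [3.137, 0.547, -0.552]
ft_force: [0.3, -0.1, 1.1]
opening: 0.0853
t 7.83 tcp [ 0.499  -0.1979  0.0361] grasp [ 0.5075 -0.203   0.0523] x [ 0.727 -0.448 -0.52 ] y [-0.523 -0.853  0.004] z [-0.446  0.269 -0.854] q [ 0.037  1.137  0.697  1.455 -0.618  1.375 -1.213] F [ 0.3 -0.1  1.1] op 0.0853
dist 0.0053 rot 0.008 n 1 tcp [ 0.4944 -0.197   0.0338]
[[-2.6,1.6,4.3,0.007,-0.003,0.004,1.0]]
```

```bash
python3 -m pendant '[[-3,1.5,4.5,0,0,0,1],[0,0,0,0,0,0,0.3],[0,0,0,0,0,0,0],[0,0,0,0,0,0,0],[0,0,0,0,0,0,0]]' 70
python3 -m pendant '[[0,0,0,0,0,0,0],[0,0,0,0,0,0,0],[0,0,0,0,0,0,0]]'
python3 - <<'E'
from sim import *
show();log();p=optics.get_image('wrist');save(p,'w2')
E
```

```text
time: 8.45
tool_pos: [0.4949, -0.1969, 0.0358]
tool_rot: [3.137, 0.544, -0.552]
ft_force: [0.0, 0.6, 0.1]
opening: 0.0123
time: 8.82
tool_pos: [0.4945, -0.1979, 0.0361]
tool_rot: [3.136, 0.544, -0.553]
ft_force: [-1.5, -0.4, 1.0]
opening: 0.0076
t 8.82 tcp [ 0.4945 -0.1979  0.0361] grasp [ 0.5029 -0.203   0.0523] x [ 0.728 -0.449 -0.517] y [-0.522 -0.853  0.005] z [-0.443  0.267 -0.856] q [ 0.035  1.132  0.698  1.472 -0.618  1.362 -1.205] F [-1.5 -0.4  1. ] op 0.0076
```

View pics/w2.png

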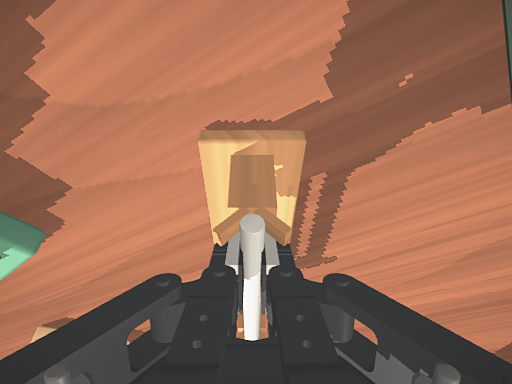

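The rod is gripped. Next I plan the carry in simulation, including the wrist flip (j5).

```bash
cat > carry.py <<'E'
from sim import *
T0p=np.array([.4945,-.1979,.0361]);T0R=Ro.from_euler('xyz',[3.136,.544,-.553])
def rodpose(c,fwd,pitch=0.,rl=0.):
    """tool pose so that rod centre at c (world m), forward end toward yaw fwd"""
    D=Ro.from_euler('z',fwd-2.585)
    # pitch: rod forward end down by pitch
    ax=np.array([-np.sin(fwd),np.cos(fwd),0]);D=Ro.from_rotvec(ax*pitch)*Ro.from_rotvec(np.array([np.cos(fwd),np.sin(fwd),0])*rl)*D
    return np.array(c)-D.apply(RODC-T0p),D*T0R
E
python3 - <<'E'
from carry import *
rng=np.random.default_rng(1)
for nm,c,pt in(('work0',press(-39,37,103),0),('work1',press(-39,76,122),0),('desc',press(-66,15,103),0),('desc_mid',press(-66,15,170),0),('hi',press(-66,15,260),0),('hi+',press(-40,15,300),0),('front',press(-150,37,110),0.)):
    t,R=rodpose(c,.1427,pt);s=[]
    for k in range(25):
        q,e=IK(t,R,rng.uniform(lo,hi),1e-4)
        if e.max()<.003:s.append((np.minimum(q-lo,hi-q).min().round(2),q.round(2).tolist()))
    s.sort(reverse=True);print(nm,len(s),t.round(3),*s[:3],sep='\n  ')
E
```

```text
work0
  21
  [0.557 0.107 0.089]
  (np.float64(0.14), [0.36, 1.03, -1.07, 2.33, 2.16, 1.03, -0.53])
  (np.float64(0.14), [0.35, 1.03, -1.06, 2.33, 2.17, 1.02, -0.53])
  (np.float64(0.14), [0.34, 1.0, -1.01, 2.33, 2.19, 0.98, -0.57])
work1
  11
  [0.552 0.145 0.108]
  (np.float64(0.16), [0.22, 0.92, -0.98, 2.31, 2.11, 0.94, -0.62])
  (np.float64(0.16), [0.18, 0.88, -0.89, 2.31, 2.15, 0.87, -0.68])
  (np.float64(0.15), [0.15, 0.86, -0.84, 2.32, 2.18, 0.83, -0.72])
desc
  17
  [0.533 0.081 0.089]
  (np.float64(0.07), [0.44, 1.09, -1.16, 2.4, 2.17, 1.12, -0.49])
  (np.float64(0.07), [0.42, 1.06, -1.11, 2.4, 2.19, 1.08, -0.53])
  (np.float64(0.07), [0.4, 1.02, -1.05, 2.4, 2.22, 1.03, -0.58])
desc_mid
  16
  [0.533 0.081 0.156]
  (np.float64(0.11), [0.44, 0.81, -1.08, 2.36, 2.04, 0.84, -0.46])
  (np.float64(0.1), [0.3, 0.68, -0.8, 2.37, 2.21, 0.64, -0.66])
  (np.float64(0.1), [0.3, 0.68, -0.8, 2.37, 2.21, 0.64, -0.66])
hi
  9
  [0.533 0.081 0.246]
  (np.float64(0.06), [0.58, 0.57, -1.19, 2.27, 1.65, 0.65, -0.12])
  (np.float64(0.02), [0.6, 0.59, -1.23, 2.27, 1.65, 0.69, -0.11])
  (np.float64(0.0), [0.6, 0.61, -1.25, 2.27, 1.64, 0.71, -0.11])
hi+
  12
  [0.559 0.085 0.286]
  (np.float64(0.14), [0.57, 0.46, -1.11, 2.17, 1.37, 0.54, 0.17])
  (np.float64(0.07), [0.61, 0.5, -1.18, 2.17, 1.4, 0.59, 0.16])
  (np.float64(0.01), [0.64, 0.53, -1.24, 2.17, 1.41, 0.64, 0.14])
front
  0
  [0.447 0.091 0.096]
```

```bash
cat > path.py <<'E'
from carry import *
E
python3 - <<'E'
from path import *
q0=np.array(arm.state()['joint_pos'])
def follow(q,t,R,v=False):
    q2,e=goto(q,t,R);return q2,e
tA,RA=rodpose(RODC+[0,0,.30],2.585);qA,e=goto(q0,tA,RA);print('A',qA.round(2),e.round(4))
for c in (press(-40,15,300),press(-30,10,330),press(-40,15,270)):
  tH,RH=rodpose(c,.1427)
  qH,e=IK(tH,RH,np.array([.5,.5,-1.,2.17,1.5,.6,.1]),1e-3);print('H',qH.round(2),e.max().round(4))
  for n in(24,):
    q=qA.copy();tr=[]
    for i in range(n):
        qi=qA+(qH-qA)*(i+1)/n;p,R=FK(qi);q=step(q,p,R);pp,rr=FK(q);tr.append((p.round(3).tolist(),np.linalg.norm(pp-p).round(3),(R*rr.inv()).magnitude().round(3),q.round(2).tolist(), R.apply(T0R.inv().apply(-RD)).round(2).tolist()))
    for x in tr[::4]+[tr[-1]]:print(x)
    q=q
    for cc in((press(-66,15,260)),press(-66,15,170),press(-66,15,103),press(-66,37,103),press(-39,37,103),press(-39,55,119),press(-39,76,122)):
        t,R=rodpose(cc,.1427);q,e=goto(q,t,R);print('  ',q.round(2),e.round(4))
E
```

```text
A [ 0.01  0.81  0.81  1.26 -0.44  1.84 -1.31] [0. 0.]
H [ 0.57  0.46 -1.1   2.17  1.37  0.53  0.18] 0.0Traceback (most recent call last):
  File "<stdin>", line 12, in <module>
AttributeError: 'float' object has no attribute 'round'
```

```bash
cat > t1.py <<'E'
from path import *
q0=np.array([0.035,1.132,0.698,1.472,-0.618,1.362,-1.205])
tA,RA=rodpose(RODC+[0,0,.25],2.585);qA,e=goto(q0,tA,RA);print('A',qA.round(2),e.round(4))
for c in (press(-40,15,300),press(-30,10,330)):
  tH,RH=rodpose(c,.1427)
  qH,e=IK(tH,RH,np.array([.5,.5,-1.,2.17,1.5,.6,.1]),1e-3);print('H',qH.round(2),e.max().round(4))
  n=24
  q=qA.copy();tr=[]
  for i in range(n):
        qi=qA+(qH-qA)*(i+1)/n;p,R=FK(qi);q=step(q,p,R);pp,rr=FK(q);tr.append((p.round(3),float(round(np.linalg.norm(pp-p),3)),round(float((R*rr.inv()).magnitude()),3),q.round(2), R.apply(T0R.inv().apply(-RD)).round(2)))
  for x in tr[::3]+[tr[-1]]:print(*x)
  for cc in((press(-66,15,260)),press(-66,15,170),press(-66,15,103),press(-66,37,103),press(-39,37,103),press(-39,55,119),press(-39,76,122)):
        t,R=rodpose(cc,.1427);q,e=goto(q,t,R);print('  ',q.round(2),e.round(4))
E
python3 t1.py
```

```text
A [ 0.01  0.86  0.8   1.31 -0.46  1.75 -1.29] [0. 0.]
H [ 0.57  0.46 -1.1   2.17  1.37  0.53  0.18] 0.0
[ 0.475 -0.204  0.275] 0.0 0.0 [ 0.01  0.86  0.78  1.35 -0.41  1.72 -1.2 ] [-0.9   0.44  0.02]
[ 0.426 -0.221  0.245] 0.0 0.0 [ 0.    0.84  0.7   1.46 -0.27  1.58 -0.91] [-0.99  0.12  0.05]
[ 0.4   -0.237  0.222] 0.0 0.0 [-0.02  0.81  0.62  1.57 -0.12  1.4  -0.63] [-0.96 -0.28  0.03]
[ 0.405 -0.246  0.204] 0.0 0.0 [-0.05  0.74  0.51  1.68  0.01  1.19 -0.36] [-0.74 -0.67 -0.05]
[ 0.438 -0.236  0.192] 0.0 0.0 [-0.08  0.66  0.4   1.8   0.15  0.96 -0.1 ] [-0.34 -0.93 -0.16]
[ 0.491 -0.194  0.195] 0.0 0.0 [-0.1   0.56  0.27  1.91  0.28  0.73  0.16] [ 0.18 -0.96 -0.23]
[ 0.543 -0.115  0.215] 0.0 0.0 [-0.12  0.45  0.13  2.02  0.42  0.5   0.41] [ 0.67 -0.71 -0.22]
[ 0.569 -0.002  0.254] 0.0 0.0 [-0.11  0.34 -0.04  2.12  0.56  0.28  0.68] [ 0.97 -0.24 -0.1 ]
[0.559 0.085 0.286] 0.028 0.072 [-0.05  0.27 -0.21  2.19  0.67  0.23  0.84] [0.99 0.14 0.  ]
   [-0.32  0.29  0.12  2.31  1.12  0.23  0.38] [0.0947 0.2409]
   [ 0.1   0.6  -0.47  2.38  2.5   0.48 -0.98] [0. 0.]
   [ 0.11  0.81 -0.52  2.
[... 838 characters left out ...]
0.81  0.27] [ 0.18 -0.93 -0.33]
[ 0.541 -0.099  0.23 ] 0.0 0.0 [-0.05  0.43  0.06  1.97  0.3   0.59  0.56] [ 0.67 -0.68 -0.29]
[0.572 0.002 0.278] 0.0 0.0 [-0.02  0.31 -0.13  2.07  0.4   0.38  0.86] [ 0.97 -0.22 -0.13]
[0.57  0.081 0.316] 0.0 0.0 [ 0.04  0.24 -0.3   2.13  0.44  0.25  1.08] [0.99 0.14 0.  ]
   [-0.31  0.29  0.11  2.31  0.91  0.23  0.59] [0.0944 0.24  ]
   [ 0.03  0.58 -0.37  2.38  2.61  0.45 -1.1 ] [0. 0.]
   [ 0.05  0.79 -0.42  2.41  2.69  0.69 -1.15] [0. 0.]
   [-0.01  0.79 -0.42  2.41  2.64  0.7  -1.17] [0. 0.]
   [-0.02  0.78 -0.4   2.35  2.63  0.63 -1.13] [0. 0.]
   [-0.07  0.73 -0.38  2.34  2.56  0.59 -1.13] [0. 0.]
   [-0.13  0.73 -0.38  2.33  2.51  0.58 -1.13] [0. 0.]
```

```bash
cat > t2.py <<'E'
from path import *
import sys
seed=int(sys.argv[1]);rng=np.random.default_rng(seed)
q0=np.array([0.035,1.132,0.698,1.472,-0.618,1.362,-1.205])
tA,RA=rodpose(RODC+[0,0,.22],2.585);qA,_=goto(q0,tA,RA)
marg=lambda q:np.minimum(q-lo,hi-q).min()
import time;t0=time.time();best=None
while time.time()-t0<240:
    pit=rng.uniform(-.7,.1);z=rng.uniform(200,330);x=rng.uniform(-75,-45)
    tH,RH=rodpose(press(x,15,z),.1427,pit)
    qH,e=IK(tH,RH,np.array([rng.uniform(0,.6),.5,rng.uniform(-1.2,-.2),2.2,rng.uniform(1,3.5),.6,rng.uniform(-1.5,.3)]),1e-3)
    if e.max()>.005:continue
    qM=qA+(qH-qA)*rng.uniform(.3,.7)+rng.normal(0,1,7)*[.4,.25,.5,.2,.7,.3,.7];qM=np.clip(qM,lo+.15,hi-.15)
    q=qA.copy();ok=True;m=9
    for a,b in((qA,qM),(qM,qH)):
        n=int(np.ceil(np.abs(b-a).max()/.2))
        for i in range(n):
            p,R=FK(a+(b-a)*(i+1)/n);q=step(q,p,R,it=3);pp,rr=FK(q);m=min(m,marg(q))
            c=p+R.apply(T0R.inv().apply(RODC-T0p));f=R.apply(T0R.inv().apply(-RD))
            zs=min(c[2]-.075*abs(f[2]),p[2])
            lim=.28 if (p[0]>.5 and p[1]>-.12 and i<n-1 and a is qM) else .12
            if np.linalg.norm(pp-p)>.004 or m<.03 or c[2]<lim-.02 or zs<lim-.08: ok=False;break
        if not ok:break
    if not ok:continue
    qh=q
    for cc,pi in ((press(-66,15,170),pit/2),(press(-66,15,103),0),(press(-66,37,103),0),(press(-39,37,103),0),(press(-39,55,119),0),(press(-39,76,122),0)):
        t,R=rodpose(cc,.1427,pi);q,e=goto(q,t,R);m=min(m,marg(q))
        if e.max()>.005:ok=False;break
    if ok and (best is None or m>best[0]):
        best=(m,pit,z,x,qA,qM,qH,qh,q);np.save(f'b{seed}.npy',np.r_[m,pit,z,x,qM,qH])
        print(seed,round(m,3),round(pit,2),round(z),round(x),qM.round(2),qH.round(2),qh.round(2),q.round(2),flush=True)
E
for s in 1 2 3 4 5 6; do python3 t2.py $s & done; wait; nproc
```

```text
3 0.007 -0.15 273 -55 [-0.18  0.47 -0.71  1.96  1.8   1.09 -0.54] [ 0.35  0.46 -0.81  2.39  2.27  0.54 -0.75] [-0.22  0.35 -0.02  2.41  3.05  0.37 -1.55] [-0.37  0.7  -0.01  2.34  2.93  0.49 -1.59]
6 0.055 0.09 323 -61 [ 0.6   0.52 -0.53  1.57  1.43  1.16 -1.17] [ 0.69  0.44 -1.25  2.09  1.03  0.66  0.5 ] [ 0.09  0.22 -0.37  2.11  0.34  0.38  1.17] [-0.17  0.72 -0.32  2.33  2.56  0.56 -1.19]
2 0.055 0.09 316 -64 [-0.18  0.55 -0.42  2.14  0.75  1.25  0.28] [ 0.68  0.45 -1.25  2.11  1.07  0.65  0.46] [ 0.11  0.23 -0.4   2.13  0.4   0.35  1.11] [-0.16  0.72 -0.34  2.33  2.55  0.57 -1.17]
5 0.059 0.06 325 -75 [ 0.19  0.54 -0.    1.75  0.37  1.67  0.15] [ 0.71  0.4  -1.25  2.14  1.06  0.6   0.46] [ 0.12  0.19 -0.41  2.16  0.4   0.33  1.11] [-0.07  0.74 -0.47  2.33  2.43  0.62 -1.03]
1 0.055 0.08 319 -71 [ 0.29  0.54 -0.26  1.73  0.14  1.83 -1.45] [ 0.69  0.43 -1.25  2.13  1.07  0.63  0.46] [ 0.04  0.21 -0.32  2.15  0.33  0.33  1.18] [-0.17  0.72 -0.32  2.33  2.57  0.56 -1.19]
1 0.059 0.05 325 -63 [-0.24  0.64  0.03  1.65  0.05  1.76  0.33] [ 0.7   0.42 -1.25  2.13  1.11  0.61  0.41] [ 0.1
[... 568 characters left out ...]
  2.91  0.32 -1.41] [-0.08  0.45 -0.21  2.38  2.77  0.33 -1.27] [-0.23  0.71 -0.22  2.33  2.67  0.53 -1.3 ]
4 0.058 -0.07 260 -65 [-0.17  0.56 -0.15  1.8   1.57  1.78  0.28] [ 0.52  0.55 -1.09  2.35  1.92  0.64 -0.39] [ 0.09  0.37 -0.43  2.36  2.4   0.31 -0.9 ] [-0.05  0.75 -0.5   2.33  2.4   0.64 -1.  ]
2 0.057 0.1 311 -55 [ 0.43  0.75 -0.12  1.69  1.25  1.58  0.05] [ 0.66  0.48 -1.25  2.09  1.09  0.68  0.45] [ 0.17  0.26 -0.49  2.11  0.49  0.38  1.03] [-0.12  0.73 -0.39  2.33  2.49  0.59 -1.11]
6 0.059 0.03 327 -73 [ 0.71  0.46  0.06  2.09  1.18  0.98 -1.53] [ 0.71  0.39 -1.25  2.17  1.13  0.57  0.39] [ 0.16  0.19 -0.45  2.18  0.51  0.29  0.99] [-0.08  0.74 -0.45  2.33  2.44  0.61 -1.05]
4
```

```bash
cat > t3.py <<'E'
from path import *
q0=np.array([0.035,1.132,0.698,1.472,-0.618,1.362,-1.205])
b=np.load('b4.npy');print(b[:4]);qM,qH=b[4:11],b[11:18]
tA,RA=rodpose(RODC+[0,0,.22],2.585);qA,_=goto(q0,tA,RA)
q=qA.copy();P=[FK(qA)]
for a,c in((qA,qM),(qM,qH)):
    n=int(np.ceil(np.abs(c-a).max()/.2))
    for i in range(n):
        p,R=FK(a+(c-a)*(i+1)/n);dp=np.linalg.norm(p-P[-1][0]);dr=(P[-1][1].inv()*R).magnitude();P.append((p,R));q=step(q,p,R)
        rc=p+R.apply(T0R.inv().apply(RODC-T0p));f=R.apply(T0R.inv().apply(-RD))
        print(p.round(3),'d',round(dp*1e3),round(float(dr),2),'z',R.apply([0,0,1]).round(2),'tip',(rc+.075*f).round(3),'end',(rc-.075*f).round(3),q.round(2))
    print('--')
E
python3 t3.py
```

```text
[ 5.83446141e-02 -7.44835698e-02  2.59508243e+02 -6.51313219e+01]
[ 0.442 -0.197  0.271] d 55 0.27 z [-0.58  0.18 -0.79] tip [ 0.34  -0.163  0.297] end [ 0.481 -0.209  0.281] [-0.02  0.87  0.75  1.38 -0.32  1.72 -1.11]
[ 0.397 -0.206  0.293] d 50 0.27 z [-0.69  0.07 -0.72] tip [ 0.294 -0.199  0.331] end [ 0.44  -0.208  0.297] [-0.06  0.85  0.71  1.42 -0.15  1.72 -0.94]
[ 0.365 -0.223  0.319] d 45 0.28 z [-0.77 -0.07 -0.63] tip [ 0.268 -0.244  0.368] end [ 0.407 -0.215  0.319] [-0.1   0.83  0.67  1.47  0.03  1.72 -0.77]
[ 0.346 -0.246  0.35 ] d 43 0.28 z [-0.81 -0.23 -0.55] tip [ 0.265 -0.294  0.407] end [ 0.385 -0.228  0.345] [-0.14  0.8   0.62  1.51  0.2   1.7  -0.61]
[ 0.343 -0.273  0.383] d 42 0.29 z [-0.79 -0.4  -0.46] tip [ 0.284 -0.341  0.447] end [ 0.375 -0.246  0.375] [-0.18  0.78  0.57  1.55  0.38  1.68 -0.46]
[ 0.357 -0.299  0.417] d 45 0.29 z [-0.73 -0.57 -0.37] tip [ 0.326 -0.381  0.484] end [ 0.38  -0.264  0.407] [-0.22  0.75  0.52  1.6   0.56  1.66 -0.31]
[ 0.386 -0.319  0.453] d 50 0.28 z [-0.62 -0.73 -0.28] tip [ 0.385 -0.406  0.521] end [ 0.398 -0.28   0.441] [-0.27 
[... 862 characters left out ...]
p [ 0.766 -0.233  0.475] end [ 0.625 -0.204  0.432] [-0.41  0.52  0.22  2.    1.6   1.04  0.02]
[ 0.666 -0.165  0.36 ] d 95 0.28 z [ 0.59 -0.64 -0.5 ] tip [ 0.77  -0.168  0.396] end [ 0.626 -0.151  0.361] [-0.35  0.49  0.14  2.1   1.71  0.81 -0.14]
[ 0.646 -0.089  0.301] d 98 0.28 z [ 0.64 -0.41 -0.65] tip [ 0.752 -0.087  0.334] end [ 0.604 -0.082  0.305] [-0.28  0.44  0.04  2.19  1.88  0.6  -0.35]
[ 0.603 -0.004  0.262] d 103 0.28 z [ 0.63 -0.16 -0.76] tip [0.709 0.004 0.29 ] end [ 0.561 -0.003  0.27 ] [-0.15  0.4  -0.12  2.28  2.12  0.43 -0.61]
[0.535 0.081 0.243] d 110 0.27 z [ 0.57  0.09 -0.81] tip [0.643 0.096 0.265] end [0.495 0.075 0.254] [ 0.09  0.37 -0.43  2.36  2.4   0.31 -0.9 ]
--
```

```bash
cat >> t3.py <<'E'
np.save('P.npy',np.array([np.r_[p,R.as_quat()] for p,R in P]))
E
python3 t3.py >/dev/null
cat > nxt.py <<'E'
# python3 nxt.py list of waypoint indices -> rows
from carry import *
import sys
def main():
    P=np.load('P.npy');st=None
    show();log()
    for k in map(int,sys.argv[1:]):
        st=plan(P[k][:3],Ro.from_quat(P[k][3:]),0,start=st,grasp=False,vmax=.058,wmax=.185)
main()
E
python3 - <<'E'
from carry import *
t,R=rodpose(RODC+[0,0,.03],2.585);a=plan(t,R,0,grasp=False,vmax=.02)
t,R=rodpose(RODC+[0,0,.22],2.585);plan(t,R,0,grasp=False,start=a)
E
```

```text
dist 0.03 rot 0.001 n 2 tcp [ 0.4945 -0.1979  0.0661]
[[-7.8,0.1,-12.8,0.0,0.0,0.0,0.0],[-7.8,0.1,-12.8,0.0,0.0,0.0,0.0]]
dist 0.19 rot 0.0 n 4 tcp [ 0.4945 -0.1979  0.2561]
[[-24.6,0.2,-40.6,0.0,0.0,0.0,0.0],[-24.6,0.2,-40.6,0.0,0.0,0.0,0.0],[-24.6,0.2,-40.6,0.0,0.0,0.0,0.0],[-24.6,0.2,-40.6,0.0,0.0,0.0,0.0]]
```

```bash
python3 -m pendant '[[-8,0,-13,0,0,0,0],[-8,0,-13,0,0,0,0],[-25,0,-41,0,0,0,0],[-25,0,-41,0,0,0,0]]'
python3 - <<'E'
from carry import *
show();p=optics.get_image('wrist');save(p,'w3');p=optics.get_image('scene');save(p,'s3')
im=p['image'][150:300,200:400];cv2.imwrite('pics/s3z.png',cv2.cvtColor(cv2.resize(im,(800,600)),cv2.COLOR_RGB2BGR))
E
python3 nxt.py 0 1 2 3
```

```text
time: 9.38
tool_pos: [0.4938, -0.1948, 0.1655]
tool_rot: [3.137, 0.549, -0.552]
ft_force: [1.1, -0.5, -0.9]
opening: 0.0076
t 9.38 tcp [ 0.4938 -0.1948  0.1655] grasp [ 0.5023 -0.1999  0.1818] x [ 0.727 -0.447 -0.522] y [-0.522 -0.853  0.004] z [-0.446  0.27  -0.853] q [ 0.007  0.971  0.761  1.436 -0.529  1.544 -1.248] F [ 1.1 -0.5 -0.9] op 0.0076
t 9.47 tcp [ 0.4958 -0.1968  0.169 ] grasp [ 0.5041 -0.2018  0.1853] x [ 0.731 -0.449 -0.514] y [-0.522 -0.853  0.003] z [-0.44   0.266 -0.858] q [ 0.007  0.965  0.765  1.433 -0.529  1.544 -1.248] F [-0.3 -0.5 -1.6] op 0.0075
dist 0.0871 rot 0.004 n 2 tcp [ 0.4945 -0.1979  0.2561]
[[-22.6,0.9,-37.2,-0.001,-0.002,0.001,0.0],[-22.7,1.0,-37.2,-0.001,-0.002,0.001,0.0]]
dist 0.055 rot 0.267 n 2 tcp [ 0.4416 -0.197   0.2712]
[[-23.4,13.5,5.4,-0.066,-0.055,-0.102,0.0],[-24.2,10.6,7.5,-0.066,-0.055,-0.102,0.0]]
dist 0.0499 rot 0.275 n 2 tcp [ 0.3974 -0.2057  0.2927]
[[-22.2,10.8,3.5,-0.065,-0.059,-0.106,0.0],[-23.0,8.1,5.5,-0.065,-0.059,-0.106,0.0]]
dist 0.0455 rot 0.281 n 2 tcp [ 0.3647 -0.2228  0.3194]
[[-20.8,9.0,1.1,-0.065,-0.063,-0.107,0.0],[-21.5,6.6,3.0,-0.065,-0.063,-0.107,0.0]]
```

View pics/w3.png

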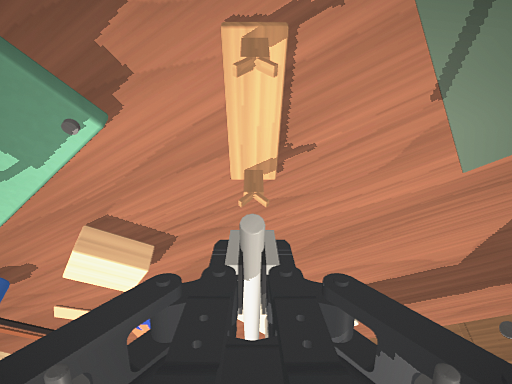

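View pics/s3z.png

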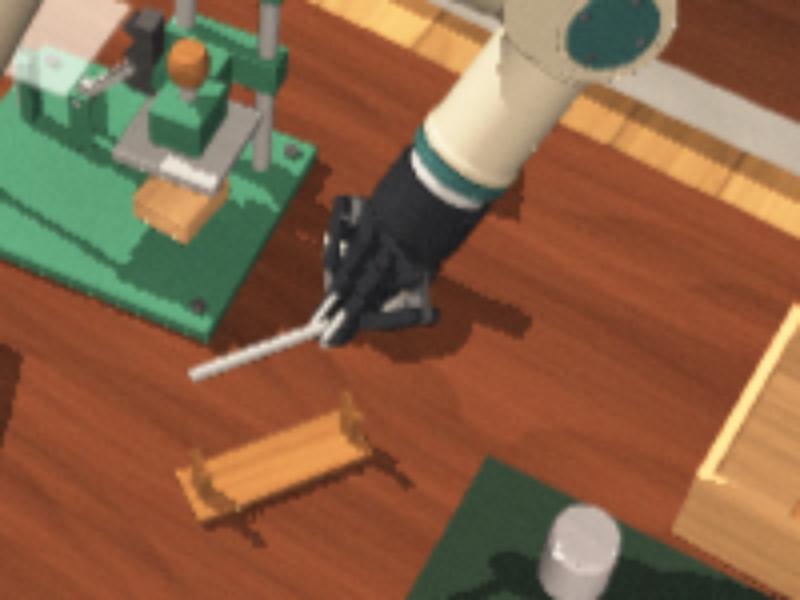

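The rod is held straight, with its end at (252,225) in the wrist view, unchanged. I carry on along the path.

```bash
python3 -m pendant '[[-23,1,-37,0,0,0,0],[-23,1,-37,0,0,0,0],[-23,13,5,-0.066,-0.055,-0.102,0],[-24,11,7,-0.066,-0.055,-0.102,0]]'
python3 -m pendant '[[-22,11,4,-0.065,-0.059,-0.106,0],[-23,8,6,-0.065,-0.059,-0.106,0],[-21,9,1,-0.065,-0.063,-0.107,0],[-22,7,3,-0.065,-0.063,-0.107,0]]'
python3 nxt.py 4 5 6 7
```

```text
time: 9.98
tool_pos: [0.4408, -0.1972, 0.2767]
tool_rot: [-3.136, 0.649, -0.297]
ft_force: [0.1, 0.6, -1.1]
opening: 0.0078
time: 10.48
tool_pos: [0.3605, -0.2241, 0.3262]
tool_rot: [-2.96, 0.865, 0.341]
ft_force: [-0.4, 0.6, -1.8]
opening: 0.0077
t 10.47 tcp [ 0.3605 -0.2241  0.3262] grasp [ 0.375  -0.2226  0.3384] x [ 0.611  0.217 -0.761] y [ 0.2   -0.973 -0.117] z [-0.766 -0.08  -0.638] q [-0.11   0.765  0.678  1.538  0.068  1.695 -0.739] F [-0.4  0.6 -1.8] op 0.0077
dist 0.0353 rot 0.265 n 2 tcp [ 0.3461 -0.2463  0.3497]
[[-15.7,8.0,-1.1,-0.057,-0.069,-0.098,0.0],[-16.4,6.4,0.4,-0.057,-0.069,-0.098,0.0]]
dist 0.0424 rot 0.286 n 2 tcp [ 0.3433 -0.2729  0.3826]
[[-19.0,8.0,-4.8,-0.063,-0.074,-0.105,0.0],[-20.1,6.2,-2.9,-0.063,-0.074,-0.105,0.0]]
dist 0.0452 rot 0.286 n 2 tcp [ 0.3567 -0.2987  0.4172]
[[-19.4,8.2,-8.1,-0.061,-0.081,-0.101,0.0],[-20.7,6.6,-6.0,-0.061,-0.081,-0.101,0.0]]
dist 0.0504 rot 0.284 n 2 tcp [ 0.3859 -0.319   0.4529]
[[-20.9,8.2,-11.5,-0.057,-0.088,-0.095,0.0],[-22.5,6.7,-9.1,-0.057,-0.088,-0.095,0.0]]
```

```bash
python3 -m pendant '[[-16,8,-1,-0.057,-0.069,-0.098,0],[-16,6,0,-0.057,-0.069,-0.098,0],[-19,8,-5,-0.063,-0.074,-0.105,0],[-20,6,-3,-0.063,-0.074,-0.105,0]]'
python3 -m pendant '[[-19,8,-8,-0.061,-0.081,-0.101,0],[-21,7,-6,-0.061,-0.081,-0.101,0],[-21,8,-12,-0.057,-0.088,-0.095,0],[-22,7,-9,-0.057,-0.088,-0.095,0]]'
python3 nxt.py 8 9 10 11
```

```text
time: 10.98
tool_pos: [0.3429, -0.2725, 0.3849]
tool_rot: [-2.525, 0.978, 1.184]
ft_force: [-0.7, -0.4, 0.1]
opening: 0.0081
time: 11.48
tool_pos: [0.3878, -0.3181, 0.4561]
tool_rot: [-2.035, 0.888, 2.085]
ft_force: [0.0, -0.7, -1.4]
opening: 0.0078
t 11.47 tcp [ 0.3878 -0.3181  0.4561] grasp [ 0.3993 -0.304   0.4615] x [-0.31   0.549 -0.776] y [ 0.731 -0.384 -0.564] z [-0.608 -0.742 -0.283] q [-0.251  0.636  0.493  1.693  0.798  1.617 -0.089] F [ 0.  -0.7 -1.4] op 0.0078
dist 0.0541 rot 0.25 n 2 tcp [ 0.4287 -0.3294  0.4897]
[[-22.5,7.6,-13.0,-0.042,-0.09,-0.076,0.0],[-24.1,6.4,-10.6,-0.042,-0.09,-0.076,0.0]]
dist 0.0653 rot 0.277 n 2 tcp [ 0.4817 -0.3257  0.5277]
[[-26.7,6.0,-17.8,-0.043,-0.105,-0.08,0.0],[-28.8,4.4,-14.7,-0.043,-0.105,-0.08,0.0]]
dist 0.0736 rot 0.272 n 2 tcp [ 0.5402 -0.3048  0.5673]
[[-30.4,2.9,-20.5,-0.031,-0.112,-0.071,0.0],[-32.7,1.2,-16.9,-0.031,-0.112,-0.071,0.0]]
dist 0.0819 rot 0.267 n 2 tcp [ 0.5984 -0.2648  0.6088]
[[-34.1,-1.7,-22.7,-0.016,-0.117,-0.062,0.0],[-36.3,-3.6,-18.6,-0.016,-0.117,-0.062,0.0]]
```

```bash
cat > sq.py <<'E'
# simulate from actual q through remaining waypoints then the job
from carry import *
import sys
q=np.array(arm.state()['joint_pos']);P=np.load('P.npy')
for k in map(int,sys.argv[1:]):
    q,e=goto(q,P[k][:3],Ro.from_quat(P[k][3:]))
    print(k,q.round(2),e.round(4))
for cc,pi in ((press(-66,15,170),-.035),(press(-66,15,103),0),(press(-66,37,103),0),(press(-39,37,103),0),(press(-39,55,119),0),(press(-39,76,122),0)):
    t,R=rodpose(cc,.1427,pi);q,e=goto(q,t,R);print(q.round(2),e.round(4))
E
python3 sq.py 8 9 10 11 12 13 14 15 16 17
```

```text
8 [-0.33  0.68  0.45  1.68  0.91  1.59 -0.04] [0. 0.]
9 [-0.38  0.65  0.42  1.73  1.09  1.56  0.08] [0. 0.]
10 [-0.45  0.61  0.39  1.77  1.27  1.53  0.19] [0. 0.]
11 [-0.51  0.58  0.37  1.82  1.45  1.5   0.29] [0. 0.]
12 [-0.46  0.55  0.3   1.91  1.51  1.27  0.16] [0. 0.]
13 [-0.41  0.52  0.22  2.    1.6   1.04  0.02] [0. 0.]
14 [-0.35  0.49  0.14  2.1   1.71  0.81 -0.14] [0. 0.]
15 [-0.28  0.44  0.04  2.19  1.88  0.6  -0.35] [0. 0.]
16 [-0.15  0.4  -0.12  2.28  2.12  0.43 -0.61] [0. 0.]
17 [ 0.09  0.37 -0.43  2.36  2.4   0.32 -0.9 ] [0. 0.]
[ 0.13  0.63 -0.53  2.41  2.52  0.58 -1.  ] [0. 0.]
[ 0.12  0.82 -0.53  2.41  2.59  0.73 -1.03] [0. 0.]
[ 0.06  0.82 -0.54  2.41  2.54  0.75 -1.05] [0. 0.]
[ 0.06  0.81 -0.51  2.34  2.52  0.67 -1.01] [0. 0.]
[ 0.01  0.76 -0.51  2.33  2.45  0.64 -1.  ] [0. 0.]
[-0.05  0.75 -0.5   2.33  2.4   0.64 -1.  ] [0. 0.]
```

```bash
python3 -m pendant '[[-22,8,-13,-0.042,-0.09,-0.076,0],[-24,6,-11,-0.042,-0.09,-0.076,0],[-27,6,-18,-0.043,-0.105,-0.08,0],[-29,4,-15,-0.043,-0.105,-0.08,0]]'
python3 -m pendant '[[-30,3,-20,-0.031,-0.112,-0.071,0],[-33,1,-17,-0.031,-0.112,-0.071,0],[-34,-2,-23,-0.016,-0.117,-0.062,0],[-36,-4,-19,-0.016,-0.117,-0.062,0]]'
python3 nxt.py 12 13 14 15;python3 sq.py 12 13 14 15 16 17
```

```text
time: 11.98
tool_pos: [0.4833, -0.324, 0.53]
tool_rot: [-1.72, 0.693, 2.768]
ft_force: [0.2, -1.2, -2.1]
opening: 0.0078
time: 12.48
tool_pos: [0.6002, -0.2589, 0.6126]
tool_rot: [-1.51, 0.435, -2.944]
ft_force: [0.1, 0.4, -1.4]
opening: 0.0077
t 12.47 tcp [ 0.6002 -0.2589  0.6126] grasp [ 0.5969 -0.2402  0.6115] x [-0.889 -0.178 -0.421] y [ 0.424  0.023 -0.905] z [ 0.171 -0.984  0.055] q [-0.465  0.49   0.384  1.801  1.508  1.454  0.443] F [ 0.1  0.4 -1.4] op 0.0077
dist 0.0998 rot 0.252 n 2 tcp [ 0.6397 -0.2574  0.5209]
[[1.6,49.9,0.2,-0.118,-0.035,0.027,0.0],[3.0,49.5,5.9,-0.118,-0.035,0.027,0.0]]
dist 0.0953 rot 0.277 n 2 tcp [ 0.6633 -0.223   0.4353]
[[6.1,46.7,-6.9,-0.133,-0.029,0.023,0.0],[7.1,47.1,-0.8,-0.133,-0.029,0.023,0.0]]
dist 0.0954 rot 0.281 n 2 tcp [ 0.6661 -0.1648  0.3597]
[[10.7,45.2,-11.1,-0.137,-0.015,0.027,0.0],[11.8,46.0,-5.0,-0.137,-0.015,0.027,0.0]]
dist 0.0983 rot 0.282 n 2 tcp [ 0.6462 -0.0889  0.3005]
[[14.8,44.3,-15.3,-0.138,-0.002,0.028,0.0],[16.1,45.5,-9.1,-0.138,-0.002,0.028,0.0]]
12 [-0.46  0.55  0.29  1.91  1.51  1.27  0.16] [0. 0.]
13 [-0.41  0.52  0.22  2.    1.6   1.04  0.02] [0. 0.]
14 [-0.35  0.49  0.14  2.1   1.71  0.81 -0.14] [0. 0.]
15 [-0.28  0.44  0.04  2.19  1.88  0.6  -0.35] [0. 0.]
16 [-0.15  0.4  -0.13  2.28  2.12  0.43 -0.61] [0. 0.]
17 [ 0.1   0.37 -0.44  2.36  2.4   0.32 -0.9 ] [0. 0.]
[ 0.13  0.63 -0.53  2.41  2.52  0.58 -1.  ] [0. 0.]
[ 0.12  0.82 -0.54  2.41  2.58  0.73 -1.03] [0. 0.]
[ 0.06  0.82 -0.54  2.41  2.53  0.75 -1.04] [0. 0.]
[ 0.06  0.81 -0.52  2.34  2.52  0.67 -1.  ] [0. 0.]
[ 0.01  0.76 -0.51  2.33  2.45  0.64 -0.99] [0. 0.]
[-0.05  0.75 -0.51  2.33  2.4   0.64 -1.  ] [0. 0.]
```

```bash
python3 -m pendant '[[2,50,0,-0.118,-0.035,0.027,0],[3,50,6,-0.118,-0.035,0.027,0],[6,47,-7,-0.133,-0.029,0.023,0],[7,47,-1,-0.133,-0.029,0.023,0]]'
python3 nxt.py 14 15 16 17
```

```text
time: 12.98
tool_pos: [0.6652, -0.217, 0.4321]
tool_rot: [-1.97, 0.56, -2.812]
ft_force: [0.4, 0.1, -0.0]
opening: 0.0075
t 12.97 tcp [ 0.6652 -0.217   0.4321] grasp [ 0.6558 -0.2017  0.4383] x [-0.801 -0.274 -0.532] y [ 0.338  0.526 -0.781] z [ 0.494 -0.805 -0.329] q [-0.352  0.468  0.236  1.981  1.59   0.974  0.148] F [ 0.4  0.1 -0. ] op 0.0075
dist 0.0893 rot 0.26 n 2 tcp [ 0.6661 -0.1648  0.3597]
[[11.7,42.2,-8.9,-0.127,-0.011,0.024,0.0],[12.6,42.7,-3.6,-0.127,-0.011,0.024,0.0]]
dist 0.0983 rot 0.282 n 2 tcp [ 0.6462 -0.0889  0.3005]
[[14.8,44.3,-15.3,-0.138,-0.002,0.028,0.0],[16.1,45.5,-9.1,-0.138,-0.002,0.028,0.0]]
dist 0.1035 rot 0.278 n 2 tcp [ 0.6025 -0.0036  0.2615]
[[19.2,44.2,-18.9,-0.136,0.01,0.026,0.0],[20.6,45.8,-12.5,-0.136,0.01,0.026,0.0]]
dist 0.1099 rot 0.271 n 2 tcp [0.5355 0.0814 0.2431]
[[24.6,44.3,-21.2,-0.132,0.023,0.022,0.0],[26.0,46.1,-14.6,-0.132,0.023,0.022,0.0]]
```

```bash
python3 -m pendant '[[12,42,-9,-0.127,-0.011,0.024,0],[13,43,-4,-0.127,-0.011,0.024,0],[15,44,-15,-0.138,-0.002,0.028,0],[16,45,-9,-0.138,-0.002,0.028,0]]'
python3 nxt.py 16 17; python3 sq.py 16 17
```

```text
time: 13.48
tool_pos: [0.6421, -0.0855, 0.2973]
tool_rot: [-2.552, 0.656, -2.871]
ft_force: [0.5, -0.4, -1.8]
opening: 0.0078
t 13.47 tcp [ 0.6421 -0.0855  0.2973] grasp [ 0.63   -0.0779  0.3098] x [-0.764 -0.211 -0.61 ] y [ 0.105  0.891 -0.441] z [ 0.637 -0.401 -0.659] q [-0.249  0.402  0.072  2.181  1.795  0.527 -0.198] F [ 0.5 -0.4 -1.8] op 0.0078
dist 0.0978 rot 0.261 n 2 tcp [ 0.6025 -0.0036  0.2615]
[[17.4,42.3,-17.2,-0.128,0.009,0.023,0.0],[18.5,43.8,-11.5,-0.128,0.009,0.023,0.0]]
dist 0.1099 rot 0.271 n 2 tcp [0.5355 0.0814 0.2431]
[[24.6,44.3,-21.2,-0.132,0.023,0.022,0.0],[26.0,46.1,-14.6,-0.132,0.023,0.022,0.0]]
16 [-0.14  0.4  -0.14  2.28  2.12  0.43 -0.6 ] [0. 0.]
17 [ 0.1   0.37 -0.44  2.36  2.39  0.32 -0.89] [0. 0.]
[ 0.13  0.63 -0.54  2.41  2.52  0.59 -0.99] [0. 0.]
[ 0.13  0.82 -0.54  2.41  2.58  0.73 -1.02] [0. 0.]
[ 0.06  0.82 -0.55  2.41  2.53  0.75 -1.04] [0. 0.]
[ 0.06  0.81 -0.52  2.34  2.51  0.68 -1.  ] [0. 0.]
[ 0.01  0.76 -0.51  2.33  2.45  0.64 -0.99] [0. 0.]
[-0.05  0.75 -0.51  2.32  2.39  0.64 -0.99] [0. 0.]
```

```bash
python3 -m pendant '[[17,42,-23,-0.128,0.009,0.023,0],[18,44,-16,-0.128,0.009,0.023,0],[25,44,-21,-0.132,0.023,0.022,0],[26,46,-12,-0.132,0.023,0.022,0]]'
python3 nxt.py 17; python3 sq.py 17
python3 - <<'E'
from carry import *
for n in('scene','top'):
    p=optics.get_image(n);save(p,n+'4')
E
```

```text
time: 13.98
tool_pos: [0.5288, 0.0847, 0.2489]
tool_rot: [3.137, 0.619, -2.995]
ft_force: [1.6, 0.2, -2.2]
opening: 0.0075
t 13.97 tcp [0.5288 0.0847 0.2489] grasp [0.5179 0.083  0.2644] x [-0.806 -0.119 -0.58 ] y [-0.149  0.989  0.004] z [ 0.573  0.089 -0.814] q [ 0.109  0.304 -0.447  2.373  2.142  0.24  -0.649] F [ 1.6  0.2 -2.2] op 0.0075
dist 0.0095 rot 0.001 n 1 tcp [0.5355 0.0814 0.2431]
[[-1.6,-4.3,8.3,-0.001,0.001,0.0,0.0]]
17 [ 0.19  0.39 -0.57  2.36  2.26  0.36 -0.76] [0. 0.]
[ 0.2   0.66 -0.65  2.41  2.41  0.63 -0.88] [0. 0.]
[ 0.19  0.85 -0.65  2.41  2.49  0.78 -0.92] [0. 0.]
[ 0.13  0.85 -0.65  2.4   2.45  0.8  -0.94] [0. 0.]
[ 0.13  0.84 -0.63  2.34  2.42  0.73 -0.89] [0. 0.]
[ 0.08  0.79 -0.63  2.33  2.36  0.69 -0.88] [0. 0.]
[ 0.03  0.78 -0.63  2.32  2.31  0.7  -0.89] [0. 0.]
```

View pics/scene4.png

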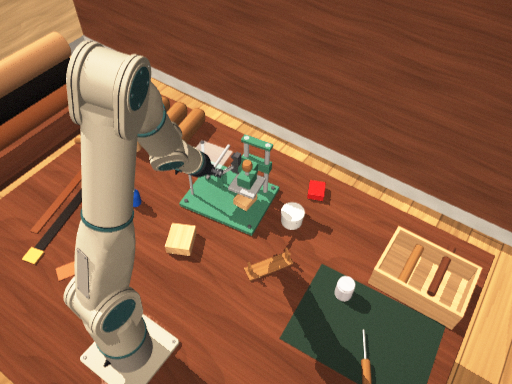

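View pics/top4.png

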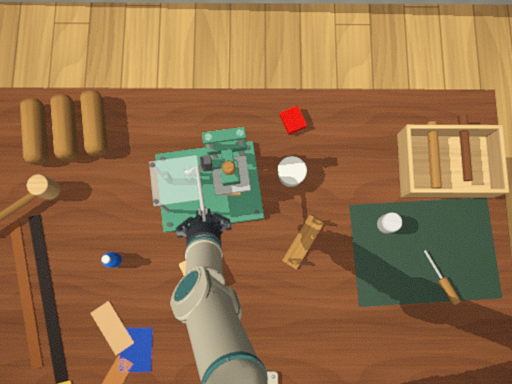

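```bash
cat >> carry.py <<'E'
def rodnow():
    p,R,s=cur();c=p+R.apply(T0R.inv().apply(RODC-T0p));f=R.apply(T0R.inv().apply(-RD))
    g=p-.019*R.apply([0,0,1])
    def tp(X):
        d=X-np.array([PR[0],PR[1],0]);c_,s_=np.cos(PR[2]),np.sin(PR[2]);return np.array([c_*d[0]+s_*d[1],-s_*d[0]+c_*d[1],d[2]])*1e3
    print('press frame: tip',tp(c+.075*f).round(1),'ctr',tp(c).round(1),'grasp',tp(g).round(1),'dir',(tp(c+.075*f)-tp(c-.075*f)).round(1),'t',round(s['time'],2),'F',s['ft_force'].round(1),'q',s['joint_pos'].round(2))
    return c,f
E
python3 - <<'E'
from carry import *
from fit import proj
c,f=rodnow()
p=optics.get_image('top');print(proj(p,c+.075*f),proj(p,c-.02*f))
im=p['image'][130:230,149:281];cv2.imwrite('pics/t5z.png',cv2.cvtColor(cv2.resize(im,(792,600),interpolation=cv2.INTER_CUBIC),cv2.COLOR_RGB2BGR))
t,R=rodpose(press(-66,15,225),.1427,0);a=plan(t,R,0,grasp=False)
t,R=rodpose(press(-66,15,160),.1427,0);a=plan(t,R,0,grasp=False,start=a,vmax=.03)
t,R=rodpose(press(-66,15,103),.1427,0);a=plan(t,R,0,grasp=False,start=a,vmax=.03)
E
```

```text
press frame: tip [  1.9  20.4 270. ] ctr [-72.9  20.3 264.5] grasp [-117.4   20.8  263.7] dir [149.6   0.3  10.9] t 14.07 F [ 0.5 -0.7 -1.2] q [ 0.12  0.3  -0.46  2.38  2.14  0.24 -0.65]
[199.07473981 164.86494361] [204.06303366 202.9179692 ]
dist 0.0378 rot 0.075 n 1 tcp [0.5335 0.0812 0.2111]
[[18.7,-2.1,32.8,-0.004,0.075,-0.002,0.0]]
dist 0.065 rot 0.0 n 3 tcp [0.5335 0.0812 0.1461]
[[11.2,-0.1,18.5,0.0,0.0,0.0,0.0],[11.2,-0.1,18.5,0.0,0.0,0.0,0.0],[11.2,-0.1,18.5,0.0,0.0,0.0,0.0]]
dist 0.057 rot 0.0 n 2 tcp [0.5335 0.0812 0.0891]
[[14.8,-0.1,24.4,0.0,0.0,0.0,0.0],[14.8,-0.1,24.4,0.0,0.0,0.0,0.0]]
```

View pics/t5z.png

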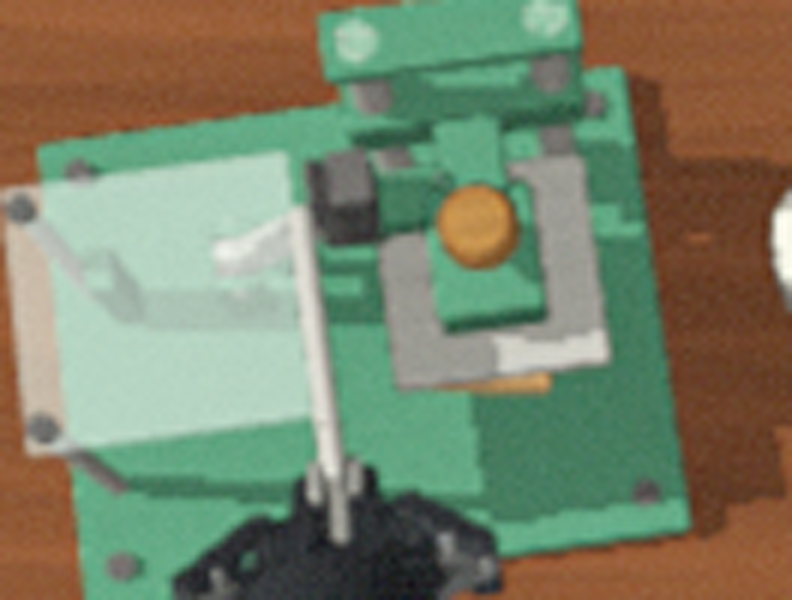

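The rod tip shows at crop (300,208) against a predicted (300,209), so the rod model is accurate. I descend to the right of the guard edge.

```bash
python3 -m pendant '[[18,-3,33,0,0.075,0,0],[0,0,0,0,0,0,0]]'
cat > q1.py <<'E'
from carry import *
import sys
rodnow();st=None
for a in sys.argv[1:]:
    v=list(map(float,a.split(',')));n=int(v[4]) if len(v)>4 else None
    t,R=rodpose(press(*v[:3]),.1427,v[3] if len(v)>3 else 0);st=plan(t,R,0,grasp=False,start=st,vmax=.03,n=n)
E
python3 q1.py -66,14,160 -66,14,103
```

```text
time: 14.38
tool_pos: [0.5363, 0.0768, 0.2119]
tool_rot: [-3.139, 0.546, -3.001]
ft_force: [-0.9, -0.2, -0.6]
opening: 0.0076
press frame: tip [ 11.1   9.4 226. ] ctr [-63.9  10.1 225.9] grasp [-108.3   11.1  228.1] dir [150.   -1.5   0.3] t 14.38 F [-0.9 -0.2 -0.6] q [ 0.1   0.39 -0.42  2.34  2.02  0.24 -0.51]
dist 0.0659 rot 0.012 n 3 tcp [0.5336 0.0802 0.1461]
[[12.0,1.3,18.4,-0.004,0.001,-0.002,0.0],[12.0,1.2,18.4,-0.004,0.001,-0.002,0.0],[12.0,1.2,18.4,-0.004,0.001,-0.002,0.0]]
dist 0.057 rot 0.0 n 2 tcp [0.5336 0.0802 0.0891]
[[14.8,-0.1,24.4,0.0,0.0,0.0,0.0],[14.8,-0.1,24.4,0.0,0.0,0.0,0.0]]
```

```bash
python3 -m pendant '[[12,1.5,18,-0.004,0,-0.003,0],[12,1.5,18,-0.004,0,-0.003,0],[12,1,18,-0.004,0,-0.003,0]]'
python3 q1.py  -66,15,103 -66,37,103
```

```text
time: 14.75
tool_pos: [0.5368, 0.0795, 0.1507]
tool_rot: [-3.138, 0.559, -2.988]
ft_force: [0.2, -0.1, -0.9]
opening: 0.0074
press frame: tip [ 11.8  13.3 166.3] ctr [-63.2  13.1 165.2] grasp [-107.6   13.6  166.8] dir [150.    0.3   2.3] t 14.75 F [ 0.2 -0.1 -0.9] q [ 0.22  0.58 -0.63  2.4   2.28  0.51 -0.74]
dist 0.0618 rot 0.017 n 3 tcp [0.5335 0.0812 0.0891]
[[11.8,0.8,16.9,-0.002,0.005,0.002,0.0],[11.7,0.7,16.9,-0.002,0.005,0.002,0.0],[11.6,0.7,17.0,-0.002,0.005,0.002,0.0]]
dist 0.022 rot 0.0 n 1 tcp [0.5303 0.1029 0.0891]
[[-0.1,22.0,0.2,0.0,0.0,0.0,0.0]]
```

```bash
python3 -m pendant '[[12.5,1,17,-0.002,0.005,0,0],[12.5,1,17,-0.002,0.005,0,0],[12.5,1,17,-0.002,0.005,0,0]]'
python3 q1.py  -66,15,103 -66,37,103
```

```text
time: 15.12
tool_pos: [0.534, 0.0805, 0.0889]
tool_rot: [-3.136, 0.553, -2.985]
ft_force: [-0.3, -0.1, -1.1]
opening: 0.0078
press frame: tip [  9.3  14.9 103.8] ctr [-65.6  14.6 103.2] grasp [-110.1   15.   105.1] dir [150.    0.6   1.3] t 15.12 F [-0.3 -0.1 -1.1] q [ 0.22  0.77 -0.67  2.44  2.4   0.71 -0.83]
dist 0.0009 rot 0.014 n 1 tcp [0.5335 0.0812 0.0891]
[[0.3,0.7,-0.4,-0.006,0.009,0.009,0.0]]
dist 0.022 rot 0.0 n 1 tcp [0.5303 0.1029 0.0891]
[[-0.1,22.0,0.2,0.0,0.0,0.0,0.0]]
```

```bash
python3 -m pendant '[[0,11,0,-0.003,0.004,0.004,0],[0,11,0,0,0,0,0],[0,0,0,0,0,0,0]]'
python3 q1.py  -66,37,103 -39,37,103,0,3
python3 - <<'E'
from carry import *
p=optics.get_image('top');im=p['image'][130:230,149:281];cv2.imwrite('pics/t6z.png',cv2.cvtColor(cv2.resize(im,(792,600),interpolation=cv2.INTER_CUBIC),cv2.COLOR_RGB2BGR))
p=optics.get_image('scene');im=p['image'][135:235,172:304];cv2.imwrite('pics/s6z.png',cv2.cvtColor(cv2.resize(im,(792,600),interpolation=cv2.INTER_CUBIC),cv2.COLOR_RGB2BGR))
E
```

```text
time: 15.5
tool_pos: [0.5316, 0.1047, 0.0908]
tool_rot: [-3.139, 0.552, -2.987]
ft_force: [-0.2, 0.1, -0.9]
opening: 0.008
press frame: tip [ 10.4  39.1 105.6] ctr [-64.6  38.8 105. ] grasp [-109.1   39.2  106.9] dir [150.    0.6   1.3] t 15.5 F [-0.2  0.1 -0.9] q [ 0.16  0.77 -0.68  2.43  2.35  0.72 -0.84]
dist 0.0027 rot 0.012 n 1 tcp [0.5303 0.1029 0.0891]
[[2.2,-1.5,0.6,-0.004,0.008,0.007,0.0]]
dist 0.027 rot 0.0 n 3 tcp [0.5571 0.1068 0.0891]
[[-7.7,-0.1,4.7,0.0,0.0,0.0,0.0],[-7.7,-0.1,4.7,0.0,0.0,0.0,0.0],[-7.7,-0.1,4.7,0.0,0.0,0.0,0.0]]
```

View pics/t6z.png

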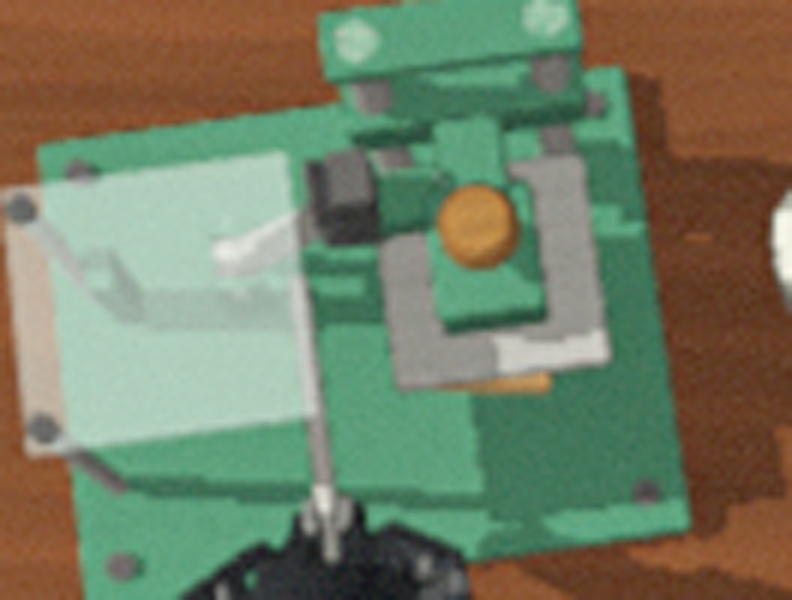

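View pics/s6z.png

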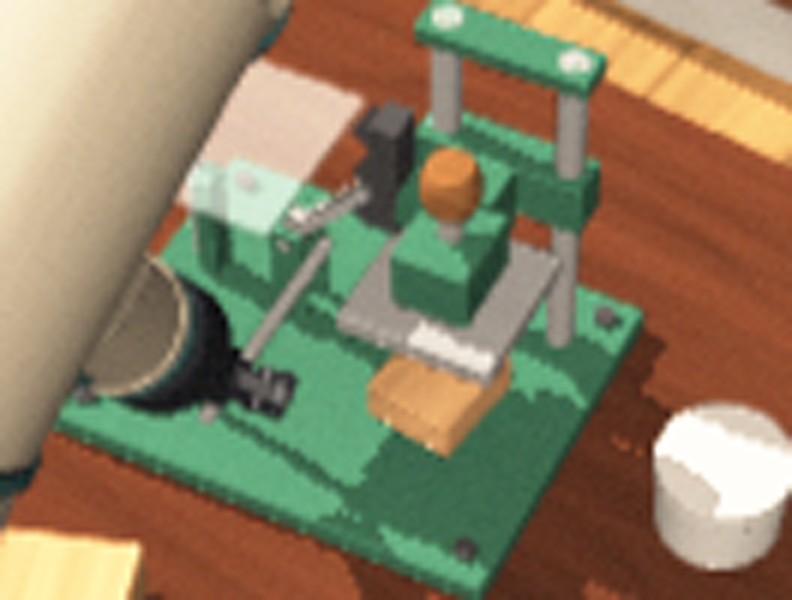

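The tip lies at scene crop (325,240), below and in front of the pawl (nose at 365,190). I go in along x.

```bash
python3 -m pendant '[[2,-1.5,0.6,0,0.004,0,0],[-8,0,5,0,0,0,0],[-8,0,5,0,0,0,0],[-7,0,4,0,0,0,0]]'
python3 q1.py  -39,37,103
```

```text
time: 16.1
tool_pos: [0.5593, 0.1043, 0.0896]
tool_rot: [-3.137, 0.549, -2.99]
ft_force: [0.5, 0.3, -0.6]
opening: 0.0076
press frame: tip [ 37.7  34.4 104.1] ctr [-37.2  34.4 103.7] grasp [-81.7  35.  105.8] dir [150.    0.    0.8] t 16.1 F [ 0.5  0.3 -0.6] q [ 0.16  0.77 -0.64  2.36  2.32  0.66 -0.78]
dist 0.0033 rot 0.01 n 1 tcp [0.5571 0.1068 0.0891]
[[1.8,2.7,-0.5,-0.007,0.005,0.005,0.0]]
```

```bash
python3 q1.py -38,37,103,0,1 -38,43.8,111.2,0,1 -38,52.6,117.7,0,1 -38,63.6,121.5,0,1 -38,73.2,122,0,1 -38,80,121,0,1 
```

```text
press frame: tip [ 37.7  34.4 104.1] ctr [-37.2  34.4 103.7] grasp [-81.7  35.  105.8] dir [150.    0.    0.8] t 16.1 F [ 0.5  0.3 -0.6] q [ 0.16  0.77 -0.64  2.36  2.32  0.66 -0.78]
dist 0.0029 rot 0.01 n 1 tcp [0.5581 0.1069 0.0891]
[[1.0,2.7,0.0,-0.007,0.005,0.005,0.0]]
dist 0.0107 rot 0.0 n 1 tcp [0.5571 0.1136 0.0973]
[[-4.3,6.8,-7.0,0.0,0.0,0.0,0.0]]
dist 0.0109 rot 0.0 n 1 tcp [0.5558 0.1224 0.1038]
[[-3.4,8.8,-5.5,0.0,0.0,0.0,0.0]]
dist 0.0116 rot 0.0 n 1 tcp [0.5543 0.1332 0.1076]
[[-2.0,11.0,-3.2,0.0,0.0,0.0,0.0]]
dist 0.0096 rot 0.0 n 1 tcp [0.5529 0.1427 0.1081]
[[-0.3,9.6,-0.4,0.0,0.0,0.0,0.0]]
dist 0.0069 rot 0.0 n 1 tcp [0.5519 0.1495 0.1071]
[[0.5,6.8,0.9,0.0,0.0,0.0,0.0]]
```

```bash
python3 -m pendant '[[1,3,0,-0.005,0.004,0,0],[-4,7,-7,0,0,0,0],[-3.5,9,-5.5,0,0,0,0]]';python3 q1.py -38,52.6,117.7,0,1 -38,63.6,121.5,0,1 -38,73.2,122,0,1 -38,80,121,0,1
```

```text
time: 16.48
tool_pos: [0.5555, 0.1227, 0.1036]
tool_rot: [3.141, 0.543, -2.993]
ft_force: [1.7, -0.7, -1.8]
opening: 0.0073
press frame: tip [ 36.7  53.  117.5] ctr [-38.3  53.1 117.5] grasp [-82.8  53.6 119.9] dir [ 1.5e+02 -1.0e-01 -1.0e-01] t 16.48 F [ 1.7 -0.7 -1.8] q [ 0.11  0.72 -0.64  2.35  2.25  0.62 -0.77]
dist 0.0005 rot 0.004 n 1 tcp [0.5558 0.1224 0.1038]
[[-0.4,-0.4,0.0,-0.003,-0.001,0.002,0.0]]
dist 0.0116 rot 0.0 n 1 tcp [0.5543 0.1332 0.1076]
[[-2.0,11.0,-3.2,0.0,0.0,0.0,0.0]]
dist 0.0096 rot 0.0 n 1 tcp [0.5529 0.1427 0.1081]
[[-0.3,9.6,-0.4,0.0,0.0,0.0,0.0]]
dist 0.0069 rot 0.0 n 1 tcp [0.5519 0.1495 0.1071]
[[0.5,6.8,0.9,0.0,0.0,0.0,0.0]]
```

```bash
python3 -m pendant '[[-2,11,-3,0,0,0,0],[0,10,-0.5,0,0,0,0],[0.5,6,1,0,0,0,0],[0,0,0,0,0,0,0],[0,0,0,0,0,0,0]]';python3 q1.py -38,79,121
python3 - <<'E'
from carry import *
for n,(a,b,c,d) in(('top',(130,230,149,281)),('scene',(135,235,172,304))):
    p=optics.get_image(n);im=p['image'][a:b,c:d];cv2.imwrite('pics/%s7z.png'%n,cv2.cvtColor(cv2.resize(im,(792,600),interpolation=cv2.INTER_CUBIC),cv2.COLOR_RGB2BGR))
E
```

```text
time: 17.1
tool_pos: [0.5506, 0.1543, 0.108]
tool_rot: [3.14, 0.545, -2.988]
ft_force: [-0.0, 0.7, -1.2]
opening: 0.0077
press frame: tip [ 36.3  85.5 122. ] ctr [-38.7  85.1 121.9] grasp [-83.2  85.5 124.2] dir [1.5e+02 7.0e-01 1.0e-01] t 17.1 F [-0.   0.7 -1.2] q [ 0.04  0.72 -0.64  2.34  2.19  0.64 -0.77]
dist 0.006 rot 0.006 n 1 tcp [0.5521 0.1485 0.1071]
[[-0.1,-5.9,1.1,0.0,0.001,0.006,0.0]]
```

View pics/top7z.png

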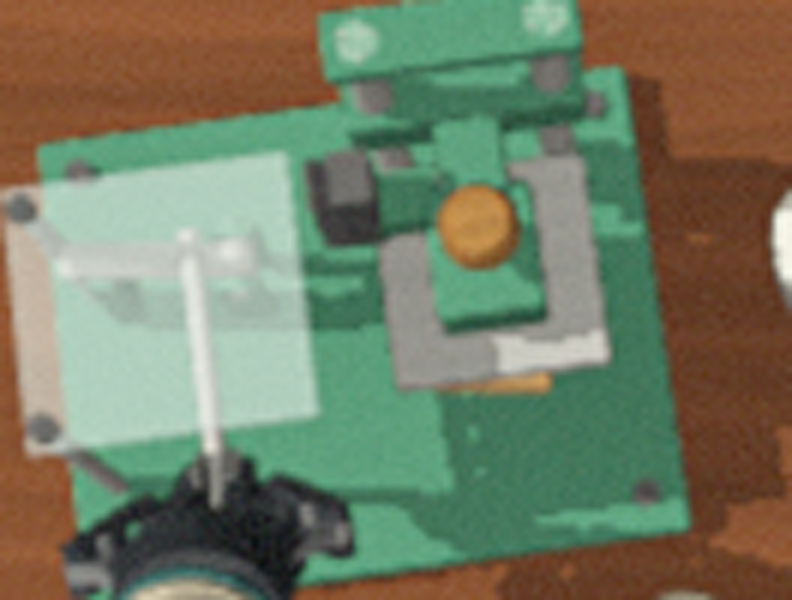

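View pics/scene7z.png

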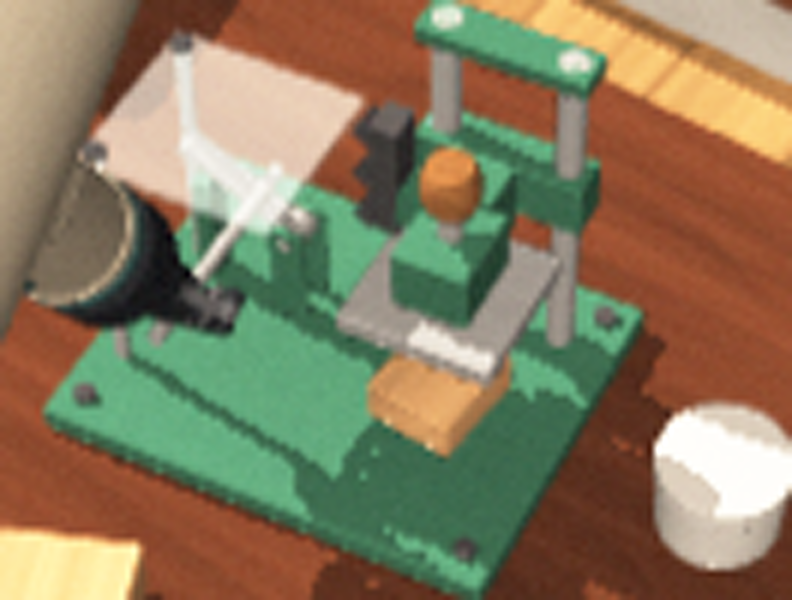

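The pawl now lies back on its stop, in the top crop from the hinge (230,255) to the nose (60,260). I back out and simulate the return trip.

```bash
cat > back.py <<'E'
from carry import *
q=np.array(arm.state()['joint_pos']);P=np.load('P.npy')
for cc in (press(-40,40,120),press(-66,40,120),press(-66,15,120),press(-66,15,170)):
    t,R=rodpose(cc,.1427,0);q,e=goto(q,t,R);print(q.round(2),e.round(4))
for k in range(17,-1,-1):
    q,e=goto(q,P[k][:3],Ro.from_quat(P[k][3:]));print(k,q.round(2),e.round(4))
t,R=rodpose(RODC,2.585);q,e=goto(q,t,R);print(q.round(2),e.round(4))
E
python3 back.py; python3 q1.py -39,62,125 -39,40,120 -66,40,120 -66,15,120 -66,15,170
```

```text
[ 0.15  0.8  -0.67  2.33  2.35  0.7  -0.83] [0. 0.]
[ 0.15  0.81 -0.69  2.4   2.38  0.77 -0.88] [0. 0.]
[ 0.22  0.8  -0.69  2.4   2.43  0.74 -0.86] [0. 0.]
[ 0.22  0.64 -0.66  2.37  2.32  0.56 -0.78] [0. 0.]
17 [ 0.23  0.41 -0.63  2.36  2.21  0.38 -0.7 ] [0. 0.]
16 [ 0.04  0.42 -0.39  2.27  2.    0.53 -0.48] [0. 0.]
15 [-0.07  0.46 -0.25  2.18  1.84  0.73 -0.28] [0. 0.]
14 [-0.15  0.49 -0.15  2.09  1.72  0.95 -0.11] [0. 0.]
13 [-0.22  0.52 -0.06  1.99  1.63  1.18  0.03] [0. 0.]
12 [-0.28  0.54  0.02  1.9   1.56  1.42  0.16] [0. 0.]
11 [-0.34  0.56  0.09  1.81  1.51  1.65  0.28] [0. 0.]
10 [-0.27  0.59  0.11  1.76  1.34  1.68  0.16] [0. 0.]
9 [-0.22  0.62  0.14  1.72  1.16  1.7   0.02] [0. 0.]
8 [-0.16  0.65  0.17  1.68  0.99  1.73 -0.13] [0. 0.]
7 [-0.12  0.68  0.21  1.63  0.82  1.74 -0.28] [0. 0.]
6 [-0.08  0.71  0.25  1.59  0.64  1.75 -0.44] [0. 0.]
5 [-0.04  0.73  0.3   1.54  0.47  1.75 -0.6 ] [0. 0.]
4 [-0.    0.75  0.35  1.5   0.3   1.75 -0.77] [0. 0.]
3 [ 0.03  0.77  0.4   1.46  0.13  1.73 -0.94] [0. 0.]
2 [ 0.06  0.79  0.45  1.42 -0.04  1.71 -1.1 ] [0. 0.]
1 [ 0.09  0.81  0.5   1.37 -0.2   1.68 -1.26] [0. 0.]
0 [ 0.12  0.82  0.54  1.33 -0.35  1.64 -1.43] [0. 0.]
[ 0.15  1.09  0.47  1.41 -0.45  1.32 -1.36] [0. 0.]
press frame: tip [ 36.3  85.3 122. ] ctr [-38.7  84.9 121.9] grasp [-83.1  85.3 124.3] dir [1.5e+02 7.0e-01 1.0e-01] t 17.2 F [ 0.2  0.9 -1.1] q [ 0.04  0.72 -0.64  2.34  2.19  0.64 -0.77]
dist 0.0229 rot 0.006 n 1 tcp [0.5535 0.1315 0.1111]
[[-1.1,-22.7,-3.0,0.0,0.001,0.006,0.0]]
dist 0.0226 rot 0.0 n 1 tcp [0.5566 0.1097 0.1061]
[[2.7,-22.0,4.1,0.0,0.0,0.0,0.0]]
dist 0.027 rot 0.0 n 1 tcp [0.5299 0.1059 0.1061]
[[23.1,0.2,-14.0,0.0,0.0,0.0,0.0]]
dist 0.025 rot 0.0 n 1 tcp [0.5335 0.0812 0.1061]
[[0.1,-25.0,-0.2,0.0,0.0,0.0,0.0]]
dist 0.05 rot 0.0 n 2 tcp [0.5335 0.0812 0.1561]
[[-12.9,0.1,-21.4,0.0,0.0,0.0,0.0],[-12.9,0.1,-21.4,0.0,0.0,0.0,0.0]]
```

```bash
python3 -m pendant '[[-1,-22,-3,0,0,0,0],[2.5,-22,4,0,0,0,0],[0,0,0,0,0,0,0],[12,0,-7,0,0,0,0],[12,0,-7,0,0,0,0]]'; python3 q1.py -66,40,120 -66,14,120 -66,15,170
```

```text
time: 17.82
tool_pos: [0.5284, 0.1057, 0.106]
tool_rot: [3.138, 0.546, -2.99]
ft_force: [-0.3, 0.2, -1.1]
opening: 0.0077
press frame: tip [  7.4  40.5 120.1] ctr [-67.6  40.2 119.9] grasp [-112.    40.5  122.2] dir [150.    0.6   0.2] t 17.82 F [-0.3  0.2 -1.1] q [ 0.16  0.72 -0.68  2.43  2.31  0.67 -0.82]
dist 0.0015 rot 0.005 n 1 tcp [0.5299 0.1059 0.1061]
[[-1.4,0.0,0.7,0.001,0.002,0.005,0.0]]
dist 0.026 rot 0.0 n 1 tcp [0.5336 0.0802 0.1061]
[[0.1,-26.0,-0.2,0.0,0.0,0.0,0.0]]
dist 0.05 rot 0.0 n 2 tcp [0.5335 0.0812 0.1561]
[[-12.9,0.6,-21.4,0.0,0.0,0.0,0.0],[-12.9,0.6,-21.4,0.0,0.0,0.0,0.0]]
```

```bash
python3 -m pendant '[[-1,-13,0,0,0,0,0],[0,-13,0,0,0,0,0],[-6,0,-11,0,0,0,0],[-13,0,-21,0,0,0,0]]'; python3 q1.py -66,15,170
```

```text
time: 18.32
tool_pos: [0.531, 0.077, 0.1423]
tool_rot: [3.138, 0.54, -2.989]
ft_force: [0.1, -0.2, -0.8]
opening: 0.0079
press frame: tip [  6.   11.8 155.8] ctr [-69.   11.5 156.1] grasp [-113.4   11.8  158.6] dir [150.    0.7  -0.6] t 18.32 F [ 0.1 -0.2 -0.8] q [ 0.23  0.6  -0.64  2.41  2.28  0.5  -0.73]
dist 0.0146 rot 0.007 n 1 tcp [0.5335 0.0812 0.1561]
[[-9.7,3.8,-10.3,0.001,-0.004,0.005,0.0]]
```

```bash
python3 -m pendant '[[-15,2,-21,0,0,0,0],[-15,2,-21,0,0,0,0],[-15,0,-21,0,0,0,0]]'; python3 q1.py; python3 nxt.py 17 16 15 14
sed -i 's/^for cc in.*$/for cc in []:/' back.py; python3 back.py
```

```text
time: 18.7
tool_pos: [0.5376, 0.0776, 0.2221]
tool_rot: [3.14, 0.542, -2.992]
ft_force: [-7.7, 16.7, -5.4]
opening: 0.0079
press frame: tip [ 12.6  11.  235.8] ctr [-62.4  11.  236. ] grasp [-106.8   11.5  238.4] dir [ 1.5e+02  1.0e-01 -4.0e-01] t 18.7 F [-7.7 16.7 -5.4] q [ 0.16  0.37 -0.49  2.32  1.83  0.23 -0.31]
t 18.7 tcp [0.5376 0.0776 0.2221] grasp [0.5279 0.0761 0.2384] x [-0.847 -0.127 -0.516] y [-0.15   0.989  0.002] z [ 0.51   0.078 -0.857] q [ 0.158  0.374 -0.489  2.318  1.828  0.232 -0.305] F [-7.7 16.7 -5.4] op 0.0079
dist 0.0214 rot 0.077 n 1 tcp [0.5355 0.0814 0.2431]
[[-9.5,4.2,-18.7,-0.002,-0.077,0.002,0.0]]
dist 0.1099 rot 0.271 n 2 tcp [ 0.6025 -0.0036  0.2615]
[[-27.3,-47.0,7.9,0.132,-0.023,-0.022,0.0],[-26.0,-46.1,14.6,0.132,-0.023,-0.022,0.0]]
dist 0.1035 rot 0.278 n 2 tcp [ 0.6462 -0.0889  0.3005]
[[-21.9,-46.5,6.0,0.136,-0.01,-0.026,0.0],[-20.6,-45.8,12.5,0.136,-0.01,-0.026,0.0]]
dist 0.0983 rot 0.282 n 2 tcp [ 0.6661 -0.1648  0.3597]
[[-17.3,-45.9,2.9,0.138,0.002,-0.028,0.0],[-16.1,-45.5,9.1,0.138,0.002,-0.028,0.0]]
17 [ 0.26  0.41 -0.67  2.36  2.18  0.4  -0
[... 289 characters left out ...]
1 [-0.3   0.55  0.04  1.81  1.52  1.68  0.28] [0. 0.]
10 [-0.23  0.59  0.06  1.76  1.35  1.71  0.15] [0. 0.]
9 [-0.18  0.62  0.08  1.72  1.18  1.73  0.01] [0. 0.]
8 [-0.13  0.65  0.11  1.67  1.01  1.75 -0.14] [0. 0.]
7 [-0.08  0.68  0.15  1.63  0.83  1.77 -0.3 ] [0. 0.]
6 [-0.04  0.7   0.2   1.59  0.66  1.77 -0.47] [0. 0.]
5 [-0.01  0.73  0.24  1.54  0.49  1.77 -0.63] [0. 0.]
4 [ 0.03  0.75  0.29  1.5   0.32  1.76 -0.8 ] [0. 0.]
3 [ 0.06  0.77  0.35  1.46  0.15  1.74 -0.97] [0. 0.]
2 [ 0.09  0.78  0.4   1.41 -0.01  1.71 -1.13] [0. 0.]
1 [ 0.12  0.8   0.44  1.37 -0.17  1.68 -1.3 ] [0. 0.]
0 [ 0.15  0.81  0.48  1.33 -0.32  1.63 -1.46] [0. 0.]
[ 0.18  1.08  0.42  1.41 -0.42  1.3  -1.4 ] [0. 0.]
```

```bash
python3 -m pendant '[[0,0,0,0,0,0,0]]'; python3 - <<'E'
from carry import *
rodnow()
for n,(a,b,c,d) in(('top',(130,230,149,281)),('wrist',(0,384,0,512))):
    p=optics.get_image(n);im=p['image'][a:b,c:d];cv2.imwrite('pics/%s8z.png'%n,cv2.cvtColor(cv2.resize(im,(792,600),interpolation=cv2.INTER_CUBIC),cv2.COLOR_RGB2BGR))
E
```

```text
time: 18.82
tool_pos: [0.5394, 0.0766, 0.2246]
tool_rot: [3.141, 0.547, -2.994]
ft_force: [-0.5, 0.5, -0.1]
opening: 0.0074
press frame: tip [ 14.1   9.5 238.9] ctr [-60.9   9.7 238.6] grasp [-105.3   10.3  240.9] dir [150.   -0.3   0.4] t 18.82 F [-0.5  0.5 -0.1] q [ 0.16  0.37 -0.49  2.32  1.83  0.23 -0.3 ]
```

View pics/top8z.png

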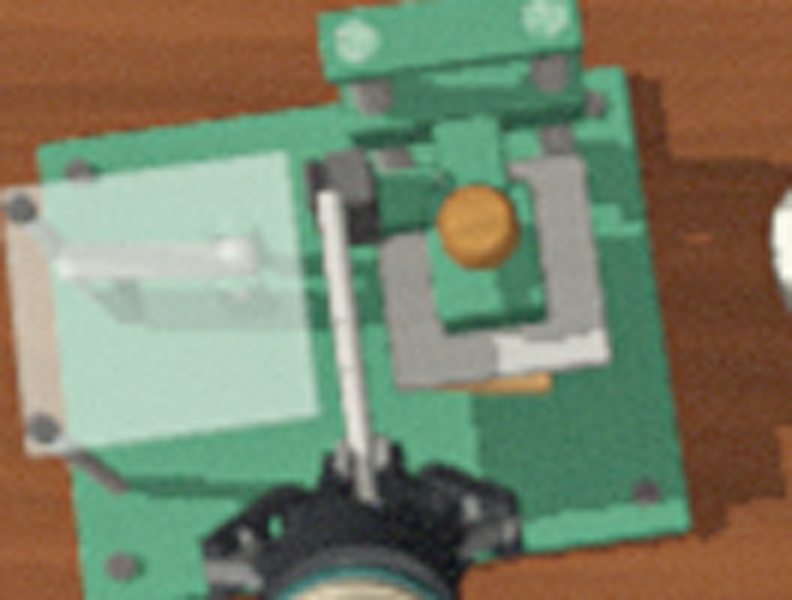

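View pics/wrist8z.png

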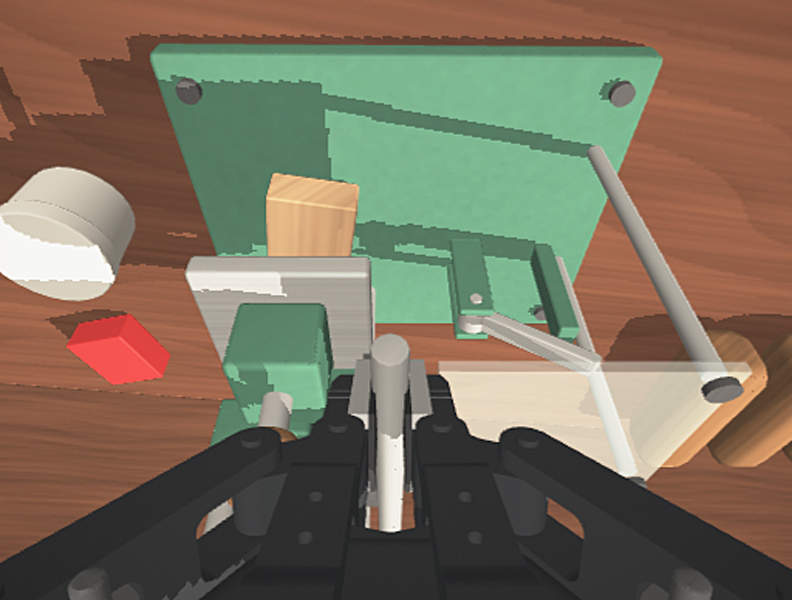

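No contact: the force is gone, the pawl is still over and the rod has not slipped. I go back along the path.

```bash
python3 -m pendant '[[-8,4,-17,0,-0.077,0,0],[-27,-47,3,0.132,-0.023,-0.022,0],[-26,-46,12,0.132,-0.023,-0.022,0]]';  python3 nxt.py 16 15 14 13
```

```text
time: 19.3
tool_pos: [0.5949, -0.0054, 0.2606]
tool_rot: [-2.844, 0.652, -2.929]
ft_force: [0.4, -0.5, -0.5]
opening: 0.0076
t 19.3 tcp [ 0.5949 -0.0054  0.2606] grasp [ 0.5829 -0.0023  0.2751] x [-0.777 -0.168 -0.607] y [-0.028  0.972 -0.233] z [ 0.629 -0.164 -0.76 ] q [ 0.099  0.372 -0.407  2.278  1.869  0.477 -0.297] F [ 0.4 -0.5 -0.5] op 0.0076
dist 0.0079 rot 0.008 n 1 tcp [ 0.6025 -0.0036  0.2615]
[[-6.8,1.4,3.8,0.0,-0.006,0.006,0.0]]
dist 0.1035 rot 0.278 n 2 tcp [ 0.6462 -0.0889  0.3005]
[[-21.9,-46.5,6.0,0.136,-0.01,-0.026,0.0],[-20.6,-45.8,12.5,0.136,-0.01,-0.026,0.0]]
dist 0.0983 rot 0.282 n 2 tcp [ 0.6661 -0.1648  0.3597]
[[-17.3,-45.9,2.9,0.138,0.002,-0.028,0.0],[-16.1,-45.5,9.1,0.138,0.002,-0.028,0.0]]
dist 0.0954 rot 0.281 n 2 tcp [ 0.6633 -0.223   0.4353]
[[-13.0,-45.9,-1.1,0.137,0.015,-0.027,0.0],[-11.8,-46.0,5.0,0.137,0.015,-0.027,0.0]]
```

```bash
python3 -m pendant '[[-24,-46,6,0.136,-0.01,-0.026,0],[-22,-46,12,0.136,-0.01,-0.026,0],[-18,-46,3,0.138,0,-0.028,0],[-17,-45,9,0.138,0,-0.028,0]]'; python3 -m pendant '[[-13,-46,-1,0.137,0.015,-0.027,0],[-12,-46,5,0.137,0.015,-0.027,0]]'; python3 nxt.py  12 11 10 9; python3 back.py | grep -E "^(9|4|0) "
```

```text
time: 19.8
tool_pos: [0.6645, -0.1688, 0.3569]
tool_rot: [-2.211, 0.595, -2.805]
ft_force: [-0.2, 0.4, -2.0]
opening: 0.0076
time: 20.05
tool_pos: [0.6639, -0.2273, 0.4313]
tool_rot: [-1.929, 0.527, -2.802]
ft_force: [0.9, 0.9, -0.8]
opening: 0.0075
t 20.05 tcp [ 0.6639 -0.2273  0.4313] grasp [ 0.6548 -0.2116  0.4371] x [-0.815 -0.288 -0.503] y [ 0.327  0.488 -0.81 ] z [ 0.478 -0.824 -0.303] q [-0.101  0.479 -0.109  1.975  1.65   1.166  0.178] F [ 0.9  0.9 -0.8] op 0.0075
dist 0.0976 rot 0.258 n 2 tcp [ 0.6397 -0.2574  0.5209]
[[-8.3,-47.6,-6.9,0.125,0.032,-0.01,0.0],[-7.7,-48.2,-1.2,0.125,0.032,-0.01,0.0]]
dist 0.0974 rot 0.27 n 2 tcp [ 0.5984 -0.2648  0.6088]
[[-2.3,-47.8,-8.8,0.126,0.045,-0.019,0.0],[-1.1,-48.6,-2.9,0.126,0.045,-0.019,0.0]]
dist 0.0819 rot 0.267 n 2 tcp [ 0.5402 -0.3048  0.5673]
[[38.0,5.6,14.3,0.016,0.117,0.062,0.0],[36.3,3.6,18.6,0.016,0.117,0.062,0.0]]
dist 0.0736 rot 0.272 n 2 tcp [ 0.4817 -0.3257  0.5277]
[[34.4,0.7,13.1,0.031,0.112,0.071,0.0],[32.7,-1.2,16.9,0.031,0.112,0.071,0.0]]
9 [-0.25  0.63  0.2   1.72  1.15  1.67  0.03] [0. 0.]
4 [-0.04  0.76  0.41  1.5   0.28  1.74 -0.73] [0. 0.]
0 [ 0.1   0.84  0.6   1.33 -0.38  1.66 -1.39] [0. 0.]
```

```bash
python3 -m pendant '[[-8,-48,-7,0.125,0.032,-0.01,0],[-8,-48,-1,0.125,0.032,-0.01,0],[-2,-48,-9,0.126,0.045,-0.019,0],[-1,-48,-3,0.126,0.045,-0.019,0]]'; python3 -m pendant '[[38,6,14,0.016,0.117,0.062,0],[36,4,18,0.016,0.117,0.062,0],[34,1,13,0.031,0.112,0.071,0],[33,-1,17,0.031,0.112,0.071,0]]'; python3 nxt.py  8 7 6 5
```

```text
time: 20.55
tool_pos: [0.6008, -0.2651, 0.6061]
tool_rot: [-1.485, 0.44, -2.961]
ft_force: [1.3, -0.2, -0.0]
opening: 0.0077
time: 21.05
tool_pos: [0.4882, -0.3269, 0.5198]
tool_rot: [-1.687, 0.712, 2.775]
ft_force: [0.6, 0.1, -0.5]
opening: 0.0074
t 21.05 tcp [ 0.4882 -0.3269  0.5198] grasp [ 0.4936 -0.3088  0.5215] x [-0.707  0.271 -0.653] y [ 0.647 -0.124 -0.752] z [-0.285 -0.955 -0.088] q [-0.111  0.575  0.08   1.733  1.247  1.728  0.088] F [ 0.6  0.1 -0.5] op 0.0074
dist 0.0667 rot 0.28 n 2 tcp [ 0.4287 -0.3294  0.4897]
[[30.5,-7.8,11.0,0.034,0.114,0.075,0.0],[28.4,-9.5,14.6,0.034,0.114,0.075,0.0]]
dist 0.0574 rot 0.281 n 2 tcp [ 0.3859 -0.319   0.4529]
[[26.8,-4.4,9.3,0.051,0.097,0.088,0.0],[25.3,-6.2,12.1,0.051,0.097,0.088,0.0]]
dist 0.0504 rot 0.284 n 2 tcp [ 0.3567 -0.2987  0.4172]
[[23.8,-5.0,6.8,0.057,0.088,0.095,0.0],[22.5,-6.7,9.1,0.057,0.088,0.095,0.0]]
dist 0.0452 rot 0.286 n 2 tcp [ 0.3433 -0.2729  0.3826]
[[21.7,-4.7,4.0,0.061,0.081,0.101,0.0],[20.7,-6.6,6.0,0.061,0.081,0.101,0.0]]
```

```bash
python3 -m pendant '[[30,-8,11,0.034,0.114,0.075,0],[28,-9,15,0.034,0.114,0.075,0],[27,-4,9,0.051,0.097,0.088,0],[25,-6,12,0.051,0.097,0.088,0]]'; python3 -m pendant '[[24,-5,7,0.057,0.088,0.095,0],[22,-7,9,0.057,0.088,0.095,0],[22,-5,4,0.061,0.081,0.101,0],[21,-7,6,0.061,0.081,0.101,0]]'; python3 nxt.py 4 3 2 1
```

```text
time: 21.55
tool_pos: [0.3871, -0.3228, 0.4459]
tool_rot: [-2.042, 0.918, 2.043]
ft_force: [-0.0, -0.5, -1.5]
opening: 0.0076
time: 22.05
tool_pos: [0.3436, -0.2803, 0.3682]
tool_rot: [-2.565, 1.009, 1.118]
ft_force: [-0.3, -0.4, -1.1]
opening: 0.0078
t 22.05 tcp [ 0.3436 -0.2803  0.3682] grasp [ 0.3588 -0.2727  0.3767] x [ 0.233  0.479 -0.846] y [ 0.551 -0.782 -0.29 ] z [-0.801 -0.399 -0.446] q [ 0.041  0.685  0.232  1.611  0.527  1.755 -0.645] F [-0.3 -0.4 -1.1] op 0.0078
dist 0.0388 rot 0.266 n 2 tcp [ 0.3461 -0.2463  0.3497]
[[16.3,-9.9,-3.7,0.061,0.078,0.088,0.0],[15.5,-11.5,-1.8,0.061,0.078,0.088,0.0]]
dist 0.0426 rot 0.284 n 2 tcp [ 0.3647 -0.2228  0.3194]
[[20.9,-3.8,-1.9,0.064,0.068,0.107,0.0],[20.4,-6.1,-0.2,0.064,0.068,0.107,0.0]]
dist 0.0455 rot 0.281 n 2 tcp [ 0.3974 -0.2057  0.2927]
[[21.9,-4.0,-4.7,0.065,0.063,0.107,0.0],[21.5,-6.6,-3.0,0.065,0.063,0.107,0.0]]
dist 0.0499 rot 0.275 n 2 tcp [ 0.4416 -0.197   0.2712]
[[23.3,-5.2,-7.3,0.065,0.059,0.106,0.0],[23.0,-8.1,-5.5,0.065,0.059,0.106,0.0]]
```

```bash
python3 -m pendant '[[16,-10,-4,0.061,0.078,0.088,0],[16,-11,-2,0.061,0.078,0.088,0],[21,-4,-2,0.064,0.068,0.107,0],[20,-6,0,0.064,0.068,0.107,0]]'; python3 -m pendant '[[22,-4,-5,0.065,0.063,0.107,0],[22,-7,-3,0.065,0.063,0.107,0],[23,-5,-7,0.065,0.059,0.106,0],[23,-8,-6,0.065,0.059,0.106,0]]'; python3 - <<'E'
from carry import *
show()
t,R=rodpose(RODC+[0,0,.15],2.585);a=plan(t,R,0,grasp=False)
t,R=rodpose(RODC+[0,0,.04],2.585);a=plan(t,R,0,grasp=False,start=a)
E
```

```text
time: 22.55
tool_pos: [0.3636, -0.2267, 0.3128]
tool_rot: [-2.995, 0.887, 0.278]
ft_force: [-0.3, 1.1, -0.8]
opening: 0.0075
time: 23.05
tool_pos: [0.4381, -0.2079, 0.2548]
tool_rot: [3.083, 0.67, -0.376]
ft_force: [-0.5, 0.5, -2.0]
opening: 0.0076
t 23.05 tcp [ 0.4381 -0.2079  0.2548] grasp [ 0.4495 -0.2112  0.2696] x [ 0.729 -0.288 -0.621] y [-0.333 -0.942  0.046] z [-0.598  0.173 -0.783] q [ 0.128  0.794  0.429  1.418 -0.141  1.646 -1.346] F [-0.5  0.5 -2. ] op 0.0076
dist 0.0894 rot 0.246 n 2 tcp [ 0.4945 -0.1979  0.1861]
[[40.4,-15.7,10.9,0.077,0.06,0.075,0.0],[38.4,-17.6,14.6,0.077,0.06,0.075,0.0]]
dist 0.11 rot 0.0 n 3 tcp [ 0.4945 -0.1979  0.0761]
[[19.0,-0.2,31.4,0.0,0.0,0.0,0.0],[19.0,-0.2,31.4,0.0,0.0,0.0,0.0],[19.0,-0.2,31.4,0.0,0.0,0.0,0.0]]
```

```bash
python3 -m pendant '[[40,-16,11,0.077,0.06,0.075,0],[38,-18,15,0.077,0.06,0.075,0],[19,0,31,0,0,0,0],[14,0,24,0,0,0,0],[0,0,0,0,0,0,0]]'; python3 - <<'E'
from carry import *
show()
t,R=rodpose(RODC+[0,0,.03],2.585);a=plan(t,R,0,grasp=False)
t,R=rodpose(RODC+[0,0,.00],2.585);a=plan(t,R,0,grasp=False,start=a,vmax=.011)
p=optics.get_image('wrist');save(p,'w9')
E
```

```text
time: 23.68
tool_pos: [0.4857, -0.2039, 0.1084]
tool_rot: [3.104, 0.558, -0.584]
ft_force: [-0.5, -0.3, 0.7]
opening: 0.0073
t 23.68 tcp [ 0.4857 -0.2039  0.1084] grasp [ 0.4945 -0.2089  0.1245] x [ 0.708 -0.468 -0.529] y [-0.535 -0.844  0.032] z [-0.462  0.26  -0.848] q [ 0.17   0.957  0.419  1.458 -0.341  1.375 -1.453] F [-0.5 -0.3  0.7] op 0.0073
dist 0.0436 rot 0.034 n 1 tcp [ 0.4945 -0.1979  0.0661]
[[25.8,-11.2,33.4,0.016,0.014,-0.026,0.0]]
dist 0.03 rot 0.0 n 3 tcp [ 0.4945 -0.1979  0.0361]
[[5.2,0.0,8.6,0.0,0.0,0.0,0.0],[5.2,0.0,8.6,0.0,0.0,0.0,0.0],[5.2,0.0,8.6,0.0,0.0,0.0,0.0]]
```

View pics/w9.png

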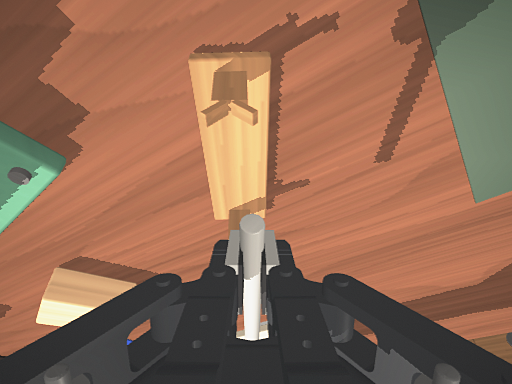

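```bash
python3 -m pendant '[[13,-11,13,0.016,0.014,-0.026,0],[0,0,0,0,0,0,0],[10,0,15,0,0,0,0],[0,0,0,0,0,0,0]]'; cat > pl.py <<'E'
from carry import *
import sys
show();st=None
for h in map(float,sys.argv[1:]):
    t,R=rodpose(RODC+[0,0,h],2.585);st=plan(t,R,0,grasp=False,start=st,vmax=.011)
E
python3 pl.py .025 0
```

```text
time: 24.22
tool_pos: [0.4977, -0.1987, 0.0725]
tool_rot: [3.137, 0.539, -0.551]
ft_force: [-0.5, 0.1, -1.6]
opening: 0.0078
t 24.23 tcp [ 0.4977 -0.1987  0.0725] grasp [ 0.506  -0.2037  0.0888] x [ 0.731 -0.45  -0.513] y [-0.522 -0.853  0.004] z [-0.44   0.265 -0.858] q [ 0.175  0.999  0.396  1.458 -0.368  1.312 -1.427] F [-0.5  0.1 -1.6] op 0.0078
dist 0.0118 rot 0.005 n 2 tcp [ 0.4945 -0.1979  0.0611]
[[1.6,0.5,5.7,0.0,-0.003,0.001,0.0],[1.6,0.5,5.7,0.0,-0.003,0.001,0.0]]
dist 0.025 rot 0.0 n 3 tcp [ 0.4945 -0.1979  0.0361]
[[4.3,0.0,7.1,0.0,0.0,0.0,0.0],[4.3,0.0,7.1,0.0,0.0,0.0,0.0],[4.3,0.0,7.1,0.0,0.0,0.0,0.0]]
```

```bash
python3 -m pendant '[[1.5,0.5,6,0,0.004,0,0],[1.5,0.5,6,0,0,0,0],[0,0,0,0,0,0,0]]'; python3 pl.py 0.008 0
python3 - <<'E'
from carry import *
p=optics.get_image('wrist');save(p,'w10')
E
```

```text
time: 24.6
tool_pos: [0.4939, -0.198, 0.0603]
tool_rot: [3.136, 0.534, -0.552]
ft_force: [-0.4, 1.3, -1.4]
opening: 0.0076
t 24.6 tcp [ 0.4939 -0.198   0.0603] grasp [ 0.5022 -0.203   0.0767] x [ 0.733 -0.451 -0.509] y [-0.522 -0.853  0.005] z [-0.436  0.262 -0.861] q [ 0.175  1.008  0.393  1.477 -0.374  1.28  -1.42 ] F [-0.4  1.3 -1.4] op 0.0076
dist 0.0163 rot 0.01 n 2 tcp [ 0.4945 -0.1979  0.0441]
[[4.3,-0.2,6.9,0.0,-0.005,0.001,0.0],[4.4,-0.2,6.9,0.0,-0.005,0.001,0.0]]
dist 0.008 rot 0.0 n 1 tcp [ 0.4945 -0.1979  0.0361]
[[4.1,0.0,6.8,0.0,0.0,0.0,0.0]]
```

View pics/w10.png

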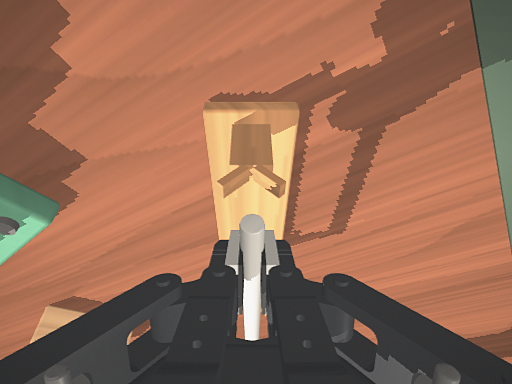

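The rod is centred over the V at (252,180). I lower it in.

```bash
python3 -m pendant '[[4,0,7,0,-0.006,0,0],[4,0,7,0,-0.005,0,0],[0,0,0,0,0,0,0]]'; python3 pl.py 0
python3 -m pendant '[[3,0,5,0,0,0,0],[0,0,0,0,0,0,0]]'; python3 pl.py 0
```

```text
time: 25.02
tool_pos: [0.4941, -0.1981, 0.0434]
tool_rot: [3.136, 0.544, -0.552]
ft_force: [0.0, -0.0, -1.2]
opening: 0.0077
t 25.02 tcp [ 0.4941 -0.1981  0.0434] grasp [ 0.5025 -0.2032  0.0596] x [ 0.729 -0.448 -0.518] y [-0.522 -0.853  0.004] z [-0.444  0.267 -0.855] q [ 0.181  1.037  0.386  1.467 -0.379  1.271 -1.418] F [ 0.  -0.  -1.2] op 0.0077
dist 0.0073 rot 0.001 n 1 tcp [ 0.4945 -0.1979  0.0361]
[[4.0,-0.4,6.1,0.0,0.0,0.001,0.0]]
time: 25.28
tool_pos: [0.4941, -0.1981, 0.037]
tool_rot: [3.136, 0.545, -0.552]
ft_force: [-1.1, -0.3, -1.0]
opening: 0.0078
t 25.27 tcp [ 0.4941 -0.1981  0.037 ] grasp [ 0.5025 -0.2032  0.0533] x [ 0.728 -0.448 -0.518] y [-0.522 -0.853  0.004] z [-0.444  0.267 -0.855] q [ 0.182  1.046  0.384  1.467 -0.382  1.263 -1.416] F [-1.1 -0.3 -1. ] op 0.0078
dist 0.0011 rot 0.001 n 1 tcp [ 0.4945 -0.1979  0.0361]
[[0.7,-0.4,0.7,0.0,0.001,0.001,0.0]]
```

```bash
python3 -m pendant '[[0.6,0,1,0,0,0,0],[0,0,0,0,0,0,0],[0,0,0,0,0,0,0.3],[0,0,0,0,0,0,0.6],[0,0,0,0,0,0,0.9]]';python3 -m pendant '[[0,0,0,0,0,0,0.9],[0,0,0,0,0,0,0.9]]'; python3 - <<'E'
from carry import *
show();p=optics.get_image('wrist');save(p,'w11')
E
```

```text
time: 25.9
tool_pos: [0.4942, -0.1982, 0.0367]
tool_rot: [3.137, 0.544, -0.552]
ft_force: [0.5, -0.3, 1.0]
opening: 0.0611
time: 26.15
tool_pos: [0.4942, -0.1983, 0.0367]
tool_rot: [3.137, 0.544, -0.552]
ft_force: [-0.1, -1.1, -0.0]
opening: 0.0768
t 26.15 tcp [ 0.4942 -0.1983  0.0367] grasp [ 0.5026 -0.2033  0.053 ] x [ 0.729 -0.448 -0.518] y [-0.522 -0.853  0.004] z [-0.444  0.267 -0.856] q [ 0.182  1.047  0.384  1.467 -0.382  1.262 -1.416] F [-0.1 -1.1 -0. ] op 0.0768
```

View pics/w11.png

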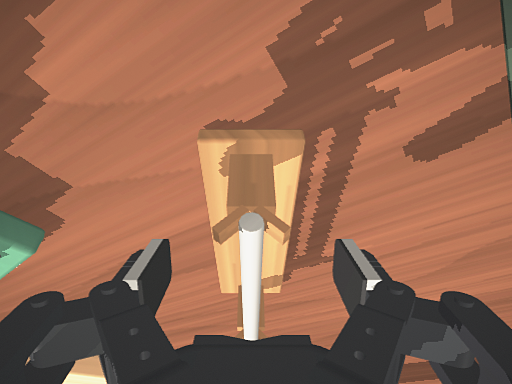

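The rod lies in both forks. Next I retreat and plan the move to the knob, pushing it down with closed fingers.

```bash
cat > kn.py <<'E'
from carry import *
q=np.array(arm.state()['joint_pos']);p,R=FK(q)
KR=Ro.from_euler('xyz',[np.pi,0,.1427])
q,e=goto(q,p-.11*R.apply([0,0,1]),R);print(q.round(2),e)
q,e=goto(q,np.array([.58,-.12,.33]),KR);print(q.round(2),e)
for z in(330,235,167):
    q,e=goto(q,press(-2,-50,z),KR);print(q.round(2),e)
E
python3 kn.py
python3 -m pendant '[[0,0,-15,0,0,0,0.9],[0,0,-30,0,0,0,0.9],[0,0,-40,0,0,0,0.9],[0,0,-40,0,0,0,0.9]]'
python3 - <<'E'
from carry import *
show();p=optics.get_image('wrist');save(p,'w12');p=optics.get_image('top');im=p['image'][213:273,263:343];cv2.imwrite('pics/t12z.png',cv2.cvtColor(cv2.resize(im,(792,600),interpolation=cv2.INTER_CUBIC),cv2.COLOR_RGB2BGR))
KR=Ro.from_euler('xyz',[np.pi,0,.1427])
a=plan((.58,-.12,.33),KR,0,grasp=False)
a=plan(press(-2,-50,290),KR,0,grasp=False,start=a)
E
```

```text
[ 0.2   0.99  0.41  1.28 -0.34  1.5  -1.46] [3.53270803e-16 2.91516138e-16]
[-0.05  0.46  0.32  1.57 -0.16  1.13 -1.12] [1.24900090e-16 1.19807408e-16]
[-0.27  0.53  0.3   1.44 -0.17  1.19 -1.37] [6.05912861e-17 6.25536387e-17]
[-0.25  0.62  0.28  1.56 -0.2   0.99 -1.34] [3.51237598e-16 3.69589235e-16]
[-0.24  0.7   0.25  1.61 -0.23  0.85 -1.32] [1.44888358e-16 1.70980229e-16]
time: 26.7
tool_pos: [0.5503, -0.2319, 0.1471]
tool_rot: [3.135, 0.549, -0.552]
ft_force: [0.2, 0.9, -0.6]
opening: 0.0773
t 26.7 tcp [ 0.5503 -0.2319  0.1471] grasp [ 0.5588 -0.237   0.1633] x [ 0.726 -0.448 -0.522] y [-0.522 -0.853  0.005] z [-0.448  0.268 -0.853] q [ 0.212  0.999  0.415  1.199 -0.342  1.569 -1.473] F [ 0.2  0.9 -0.6] op 0.0773
dist 0.2154 rot 0.872 n 6 tcp [ 0.58 -0.12  0.33]
[[-20.7,-18.4,-22.8,-0.03,0.087,-0.113,0.0],[-16.5,-19.8,-25.0,-0.03,0.087,-0.113,0.0],[-12.0,-20.6,-26.8,-0.03,0.087,-0.113,0.0],[-7.3,-20.9,-28.3,-0.03,0.087,-0.113,0.0],[-2.4,-20.6,-29.3,-0.03,0.087,-0.113,0.0]]
[[2.4,-19.7,-29.9,-0.03,0.087,-0.113,0.0]]
dist 0.1667 rot 0.0 n 4 tcp [0.6404 0.0301 0.29  ]
[[20.3,-35.0,10.0,0.0,0.0,0.0,0.0],[20.3,-35.0,10.0,0.0,0.0,0.0,0.0],[20.3,-35.0,10.0,0.0,0.0,0.0,0.0],[20.3,-35.0,10.0,0.0,0.0,0.0,0.0]]
```

View pics/w12.png

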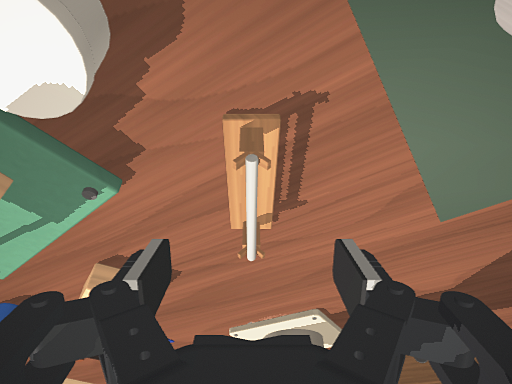

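View pics/t12z.png

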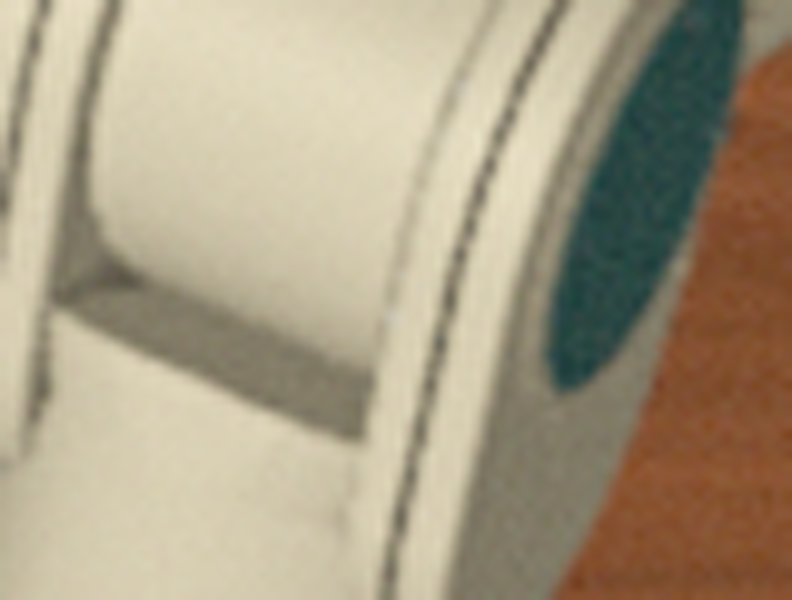

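```bash
python3 -m pendant '[[-21,-18,-30,-0.03,0.087,-0.113,0.6],[-16,-20,-32,-0.03,0.087,-0.113,0.3],[-12,-21,-27,-0.03,0.087,-0.113,0],[-7,-21,-28,-0.03,0.087,-0.113,0],[-2,-21,-29,-0.03,0.087,-0.113,0]]'; python3 -m pendant '[[2,-20,-25,-0.03,0.087,-0.113,0],[20,-35,5,0,0,0,0],[20,-35,5,0,0,0,0],[20,-35,5,0,0,0,0]]'
cat > k2.py <<'E'
from carry import *
import sys
show();rodnow();KR=Ro.from_euler('xyz',[np.pi,0,.1427])
plan(press(*map(float,sys.argv[1].split(','))),KR,0,grasp=False)
E
python3 k2.py -2,-50,270
```

```text
time: 27.42
tool_pos: [0.5804, -0.1411, 0.3107]
tool_rot: [-3.118, 0.083, 0.047]
ft_force: [0.1, -0.3, 0.9]
opening: 0.0002
time: 27.92
tool_pos: [0.6254, -0.007, 0.3288]
tool_rot: [3.136, -0.018, 0.159]
ft_force: [0.6, 0.3, -0.6]
opening: 0.0001
t 27.93 tcp [ 0.6254 -0.007   0.3288] grasp [ 0.6251 -0.007   0.3478] x [0.987 0.158 0.018] y [ 0.158 -0.987  0.005] z [ 0.018 -0.002 -1.   ] q [-0.22   0.511  0.304  1.481 -0.159  1.156 -1.303] F [ 0.6  0.3 -0.6] op 0.0001
press frame: tip [-122.3  -85.1  282.1] ctr [-58.8 -84.4 322.1] grasp [-22.5 -84.6 347.8] dir [-126.9   -1.5  -79.9] t 27.93 F [ 0.6  0.3 -0.6] q [-0.22  0.51  0.3   1.48 -0.16  1.16 -1.3 ]
dist 0.0711 rot 0.025 n 2 tcp [0.6404 0.0301 0.27  ]
[[9.8,-17.3,29.5,0.003,-0.009,0.008,0.0],[10.0,-17.3,29.4,0.003,-0.009,0.008,0.0]]
```

```bash
python3 -m pendant '[[10,-18,28,0.003,-0.009,0.008,0],[10,-18,28,0.003,-0.009,0.008,0],[0,0,0,0,0,0,0]]'
python3 k2.py -2,-50,240; python3 - <<'E'
from carry import *
for n,(a,b,c,d) in(('top',(130,230,149,281)),('scene',(135,235,172,304))):
    p=optics.get_image(n);im=p['image'][a:b,c:d];cv2.imwrite('pics/%s13z.png'%n,cv2.cvtColor(cv2.resize(im,(792,600),interpolation=cv2.INTER_CUBIC),cv2.COLOR_RGB2BGR))
E
```

```text
time: 28.3
tool_pos: [0.6402, 0.0377, 0.2717]
tool_rot: [-3.138, 0.001, 0.149]
ft_force: [0.0, -0.3, 0.5]
opening: -0.0
t 28.3 tcp [0.6402 0.0377 0.2717] grasp [0.6402 0.0377 0.2907] x [ 0.989  0.149 -0.001] y [ 0.149 -0.989 -0.003] z [-0.002  0.003 -1.   ] q [-0.269  0.593  0.286  1.497 -0.183  1.08  -1.363] F [ 0.  -0.3  0.5] op -0.0
press frame: tip [-102.2  -41.6  227. ] ctr [-37.9 -41.8 265.7] grasp [ -1.1 -42.5 290.7] dir [-128.5    0.4  -77.5] t 28.3 F [ 0.  -0.3  0.5] q [-0.27  0.59  0.29  1.5  -0.18  1.08 -1.36]
dist 0.0326 rot 0.008 n 1 tcp [0.6404 0.0301 0.24  ]
[[-0.9,7.7,31.7,-0.003,0.001,0.007,0.0]]
```

View pics/scene13z.png

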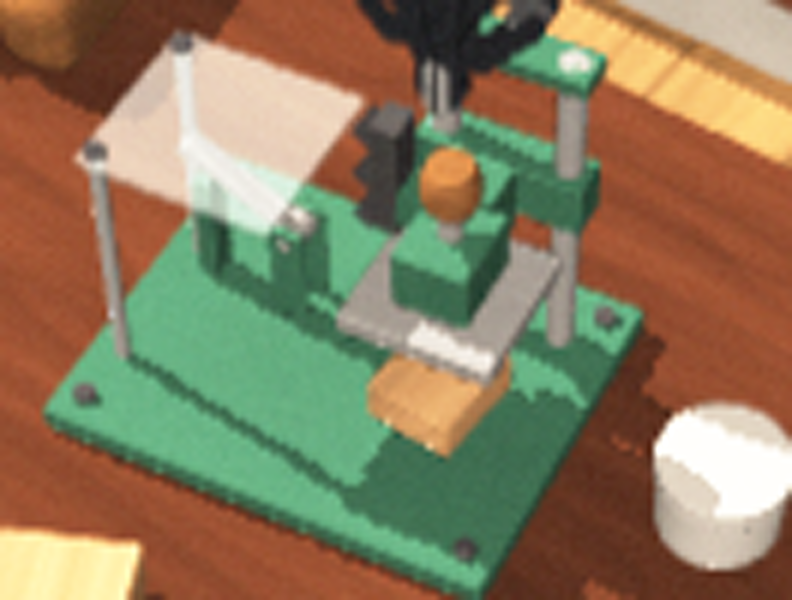

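View pics/top13z.png

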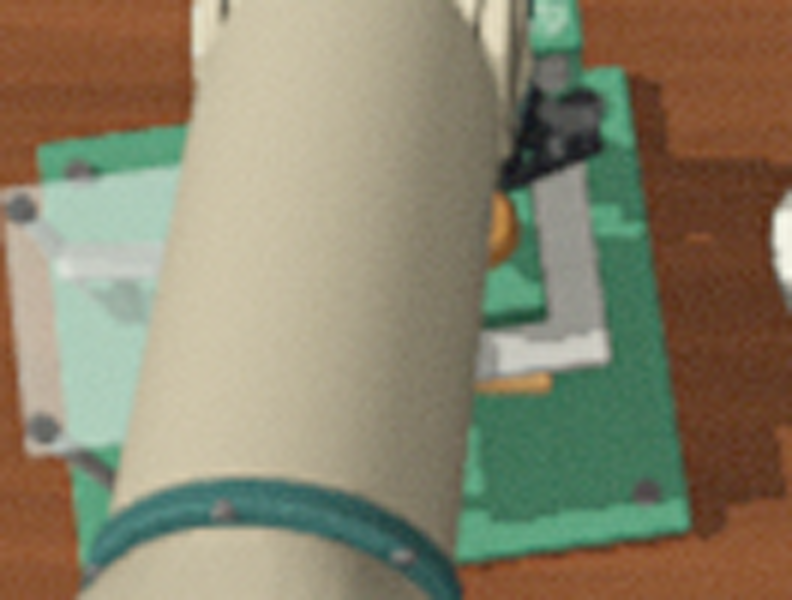

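```bash
python3 -m pendant '[[-7,7,16,0,0,0.007,0],[0,0,16,0,0,0,0],[0,0,0,0,0,0,0]]'; python3 k2.py -8,-50,222
python3 -m pendant '[[0,0,6,0,0,0,0],[0,0,6,0,0,0,0]]'; python3 k2.py -8,-50,222
```

```text
time: 28.78
tool_pos: [0.6371, 0.0217, 0.2463]
tool_rot: [3.14, -0.01, 0.134]
ft_force: [0.0, 0.4, 0.5]
opening: -0.0001
t 28.77 tcp [0.6371 0.0217 0.2463] grasp [0.6369 0.0217 0.2653] x [0.991 0.133 0.01 ] y [ 0.133 -0.991  0.002] z [ 0.01  -0.001 -1.   ] q [-0.25   0.604  0.286  1.553 -0.191  1.001 -1.347] F [0.  0.4 0.5] op -0.0001
press frame: tip [-107.   -55.7  200.5] ctr [-43.2 -56.7 239.9] grasp [ -6.7 -57.8 265.3] dir [-127.5    2.   -79. ] t 28.77 F [0.  0.4 0.5] q [-0.25  0.6   0.29  1.55 -0.19  1.   -1.35]
dist 0.0256 rot 0.014 n 1 tcp [0.6345 0.0293 0.222 ]
[[-1.8,-7.9,24.3,0.002,-0.01,-0.009,0.0]]
time: 29.02
tool_pos: [0.6385, 0.0213, 0.2356]
tool_rot: [3.139, -0.014, 0.133]
ft_force: [-1.1, -0.6, -0.2]
opening: -0.0002
t 29.02 tcp [0.6385 0.0213 0.2356] grasp [0.6383 0.0213 0.2546] x [0.991 0.133 0.014] y [ 0.133 -0.991  0.002] z [ 0.014 -0.    -1.   ] q [-0.247  0.615  0.283  1.565 -0.195  0.975 -1.343] F [-1.1 -0.6 -0.2] op -0.0002
press frame: tip [-105.5  -56.3  189.4] ctr [-41.9 -57.3 229.1] grasp [ -5.4 -58.5 254.6] dir [-127.2    2.1  -79.4] t 29.02 F [-1.1 -0.6 -0.2] q [-0.25  0.62  0.28  1.57 -0.2   0.97 -1.34]
dist 0.0163 rot 0.017 n 1 tcp [0.6345 0.0293 0.222 ]
[[-3.1,-8.5,13.5,0.002,-0.014,-0.009,0.0]]
```

```bash
python3 -m pendant '[[-2,-8,0,0,-0.014,-0.005,0],[0,0,4,0,0,0,0],[0,0,5,0,0,0,0],[0,0,5,0,0,0,0]]'; python3 k2.py -8,-50,200|grep -v press
```

```text
time: 29.52
tool_pos: [0.6356, 0.0299, 0.222]
tool_rot: [3.139, 0.0, 0.14]
ft_force: [-2.0, -0.0, 5.9]
opening: -0.0002
t 29.52 tcp [0.6356 0.0299 0.222 ] grasp [0.6356 0.03   0.241 ] x [ 0.99   0.139 -0.   ] y [ 0.139 -0.99   0.002] z [ 0.    -0.002 -1.   ] q [-0.258  0.632  0.279  1.574 -0.197  0.964 -1.349] F [-2.  -0.   5.9] op -0.0002
dist 0.022 rot 0.004 n 1 tcp [0.6345 0.0293 0.2   ]
[[-1.2,0.4,22.0,0.002,0.0,-0.003,0.0]]
```

```bash
python3 -m pendant '[[0,0,7,0,0,0,0],[0,0,8,0,0,0,0],[0,0,8,0,0,0,0],[0,0,8,0,0,0,0]]'; python3 k2.py -8,-50,172|grep -v press
```

```text
time: 30.02
tool_pos: [0.6356, 0.03, 0.194]
tool_rot: [3.14, -0.002, 0.139]
ft_force: [-2.7, 0.2, 6.7]
opening: -0.0
t 30.02 tcp [0.6356 0.03   0.194 ] grasp [0.6356 0.03   0.213 ] x [0.99  0.139 0.002] y [ 0.139 -0.99   0.001] z [ 0.002 -0.001 -1.   ] q [-0.252  0.661  0.269  1.605 -0.208  0.902 -1.339] F [-2.7  0.2  6.7] op -0.0
dist 0.0221 rot 0.004 n 1 tcp [0.6345 0.0293 0.172 ]
[[-1.3,0.5,22.0,0.001,-0.002,-0.003,0.0]]
```

```bash
python3 -m pendant '[[-1,0,7,0,0,0,0],[0,0,7,0,0,0,0],[0,0,6,0,0,0,0]]'; python3 -m pendant '[[0,0,3,0,0,0,0],[0,0,2,0,0,0,0]]'
```

```text
time: 30.4
tool_pos: [0.6356, 0.03, 0.1763]
tool_rot: [3.141, -0.005, 0.139]
ft_force: [-2.5, 0.1, 6.1]
opening: -0.0001
time: 30.65
tool_pos: [0.6356, 0.03, 0.1724]
tool_rot: [3.142, -0.006, 0.139]
ft_force: [-2.0, -0.4, 6.6]
opening: -0.0
```

```bash
for i in 1 2 3; do python3 -m pendant '[[0,0,1.5,0,0,0,0],[0,0,1.5,0,0,0,0]]' | grep -E "pos|force"; done
```

```text
tool_pos: [0.6356, 0.03, 0.1707]
ft_force: [-1.5, 0.1, 6.1]
tool_pos: [0.6356, 0.03, 0.1692]
ft_force: [-0.9, -0.4, 6.7]
tool_pos: [0.6356, 0.0299, 0.1676]
ft_force: [-1.9, 0.2, 6.4]
```

```bash
for i in 1 2 3 4; do python3 -m pendant '[[0,0,1.5,0,0,0,0],[0,0,1.5,0,0,0,0]]' | grep -E "pos|force"; done
```

```text
tool_pos: [0.6357, 0.03, 0.1676]
ft_force: [-4.7, 1.3, 11.2]
tool_pos: [0.6356, 0.0299, 0.1676]
ft_force: [-4.0, 0.3, 11.8]
tool_pos: [0.6356, 0.0299, 0.1676]
ft_force: [-3.8, 0.5, 10.0]
tool_pos: [0.6356, 0.03, 0.1676]
ft_force: [-4.4, 0.7, 11.7]
```

```bash
python3 -m pendant '[[0,0,3,0,0,0,0],[0,0,3,0,0,0,0]]' | grep -E "pos|force"; python3 -m pendant '[[0,0,-8,0,0,0,0],[0,0,-15,0,0,0,0],[0,0,-40,0,0,0,0],[-20,0,-50,0,0,0,0],[-20,40,-40,0,0,0,0]]'; python3 -m pendant '[[-50,10,-20,0,0,0,0],[-55,0,-20,0,0,0,0],[-55,0,-20,0,0,0,0],[-55,0,-20,0,0,0,0]]'; python3 -m pendant '[[0,-60,0,0,0,0,0],[0,-60,0,0,0,0,0],[0,-60,0,0,0,0,0],[0,-60,0,0,0,0,0],[0,0,0,0,0,0,0]]'
python3 - <<'E'
from carry import *
show()
for n in('scene','top'):
    p=optics.get_image(n);save(p,n+'14')
    if n=='top':
        for m,(a,b,c,d) in(('tp',(130,230,149,281)),('tr',(213,273,263,343))):
            cv2.imwrite('pics/e_%s.png'%m,cv2.cvtColor(cv2.resize(p['image'][a:b,c:d],(792,600),interpolation=cv2.INTER_CUBIC),cv2.COLOR_RGB2BGR))
    else: cv2.imwrite('pics/e_s.png',cv2.cvtColor(cv2.resize(p['image'][135:285,172:370],(792,600),interpolation=cv2.INTER_CUBIC),cv2.COLOR_RGB2BGR))
E
```

```text
tool_pos: [0.6357, 0.0299, 0.1675]
ft_force: [-7.3, 1.2, 21.2]
time: 33.28
tool_pos: [0.5984, -0.0126, 0.3219]
tool_rot: [-3.133, -0.01, 0.145]
ft_force: [1.3, -1.3, -0.0]
opening: -0.0001
time: 33.78
tool_pos: [0.3833, -0.0593, 0.4043]
tool_rot: [-3.137, -0.018, 0.139]
ft_force: [0.6, -0.2, 1.0]
opening: 0.0001
time: 34.4
tool_pos: [0.3484, 0.1827, 0.4113]
tool_rot: [-3.134, -0.032, 0.131]
ft_force: [-0.3, -1.3, 0.3]
opening: 0.0001
t 34.4 tcp [0.3484 0.1827 0.4113] grasp [0.3478 0.1825 0.4303] x [0.991 0.13  0.032] y [ 0.13  -0.991 -0.008] z [ 0.031  0.012 -0.999] q [-0.592  0.041  0.033  1.888  0.005  1.181 -2.001] F [-0.3 -1.3  0.3] op 0.0001
```

View pics/e_s.png

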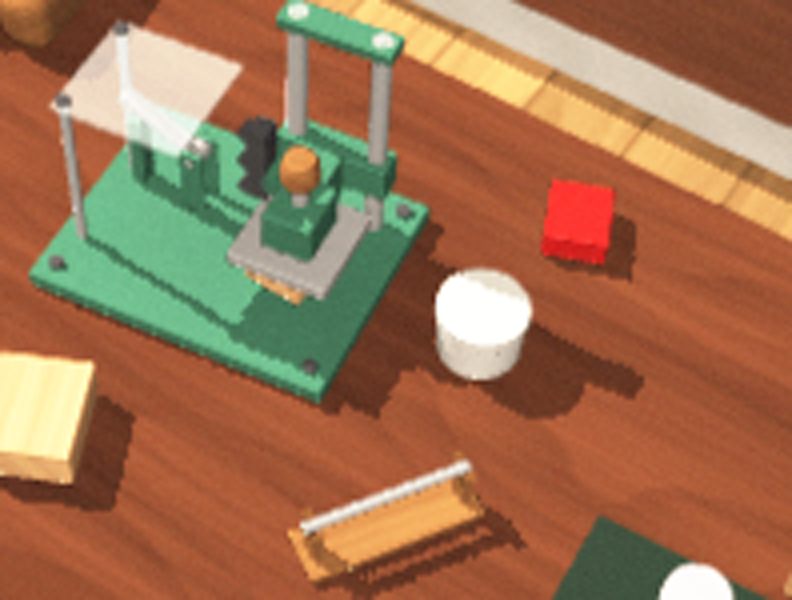

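View pics/e_tp.png

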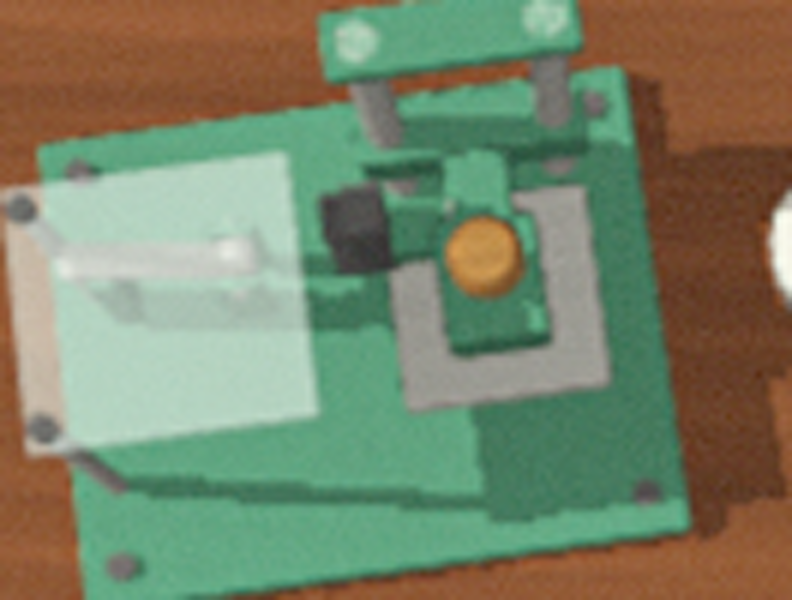

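View pics/e_tr.png

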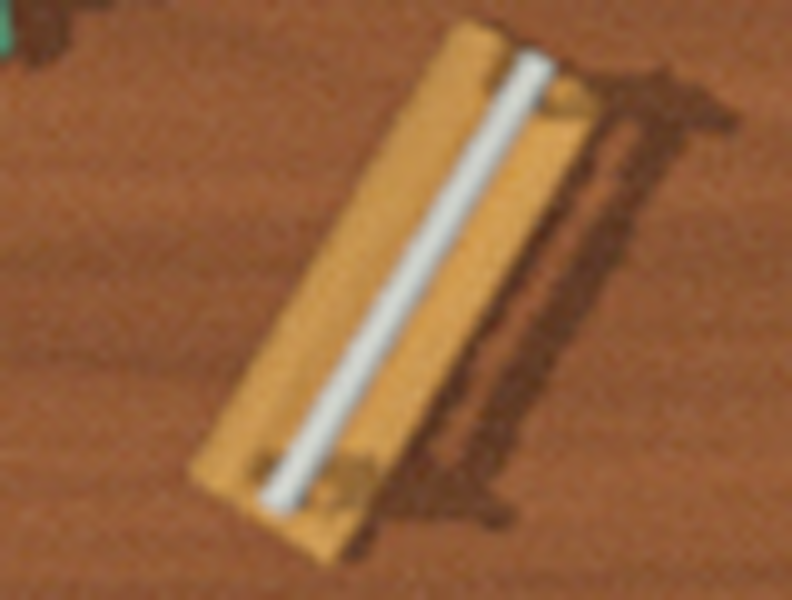

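The plate is down on the block, with the knob lower at top crop (485,258). The pawl lies back at (60..250,257). The rod is in both forks, its ends at (540,60) and (278,500), the same as at the start. The bystanders have not moved. I hand the job in.

```bash
python3 -c "
from station import arm
print(arm.job_done())"
```

```text
the job is handed in; nothing more can be done
None
```

The job is done and handed in at 34.4 s of the 67 s allowed; no verdict was reported.

- **What I did:**
  - I gripped the rod 44 mm off its middle with the hand leaning about 31°. I brought it down to the right of the guard and in under the pawl, then swung the pawl over onto its stop.
  - I laid the rod back on its rest and released it. Then I pushed the plate down with closed fingers on top of the knob, rather than gripping it.
- **Plate:** it stopped with the knob top at z = 167.5 mm, where 167 is expected with the plate resting on the block. A final push of about 21 N moved it no further.
- **Last pictures:**
  - The pawl lies on its stop, and the plate sits on the block.
  - The rod lies in both forks, with its ends at the same pixels as at the start.
  - The tub and the other things in view had not moved, and the arm was clear of everything.
- **Not checked at the end:** I did not re-measure the block's position. At the start it was about 10 mm or less from the plate's centre, and the last pictures show its front edge still under the plate.
- **One odd reading:** about 19 N showed briefly (mostly sideways) while lifting the rod away from the press. It was gone one row later and the pictures showed no contact, so I took it as a jerk of the wrist near a joint limit.

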